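Load bearing balls into the storage tube

ROBOT

A 6-joint arm with a two-finger parallel gripper is mounted at the origin on a cart in front of the work surface, level with it; the furniture and walls round the work are solid. World frame = base frame: x ahead of the robot, y to its left, z up, the work surface at z = 0. Lengths are in mm, angles in rad, forces in N, time in s.
With the tool pointing down it reaches from about 200 to 875 mm from the base axis. Payload 3.4 kg.
Tool frame: the origin (TCP) lies on the centre line of the jaws, within the pads' length; the fingertips stand tip_extent ahead of it and the grasp point (between the pads) lies 8 mm behind it (tip_extent is the distance from the TCP to the fingertips, in mm); z points along the fingers, y is the line along which they close (so a half turn about z gives the same grasp; the last joint's range is limited). The gripper opens to 94 mm and grips with 3 to 60 N. Pads are 16 mm wide; open, the fingers measure 119 mm over their backs; the gripper's body (75 mm by 177 mm) begins 78 mm behind the grasp point.
Start: joints at [1.153, 0.276, 1.505, -0, 1.361, -0.121], TCP at [168.183, 549.89, 216.493] pointing down, gripper open.
Joint ranges: [-2.89, 2.89], [-0.75, 2.08], [0.22, 2.7], [-1.18, 4.32], [0.11, 2.71], [-2.7, 2.7]. Speed limits (rad/s): [2.57, 2.57, 3.14, 3.14, 3.14, 3.14].

INTERFACE

Orientations are given as [roll, pitch, yaw] about the fixed x, y, z axes, in that order (R = Rz(yaw) Ry(pitch) Rx(roll)).
In Python, from workcell import get_state, camera, calibration, job_done, tip_extent gives the robot as it stands.
- The arm moves only by the shell command python3 -m crank 'ROWS' [FORCE]. ROWS is JSON, a list of rows, each an object of numbers: "ax", "ay", "az": the turn, a rotation vector about the tool's x, y, z in degrees; "dx", "dy", "dz": the shift along the tool's x, y, z in mm; "grip": the closure, from 0 (fully open) to 1 (shut). A call has 1 to 10 rows; each row shifts and turns the commanded pose from where the row before left it, along the tool's axes as they then stand; what a row does not reach is not made up. A row lasts 1/8 s, in which the tool goes at most 62.5 mm and 10.7 degrees, less where a joint would pass 70% of its speed; a pose out of reach is approached as far as the arm can. A call is refused whole if a number of a shift passes 62.5 or a number of a turn 10.7, either way. A call with a gripper value outside its range is refused whole. The fingers move at their own pace and stop on an object; FORCE is the grip in N (left out, the last holds). Time passes only in rows, so rows that do not move let the fingers close. It gives the time, the measured TCP pose, the force, the opening and the grip force at its end, in the units of the state.
- get_state(): the state, without advancing time (a new reading comes with each control period).
- camera(name): name is "scene" or "top"; returns the picture (400x640x3 uint8, red, green, blue); there is no depth.
- calibration(name): a dict with "fx", "fy", "cx", "cy" (pixels), "dist" ([k1, k2, p1, p2, k3] as OpenCV has them; the pictures are not rectified), "eye" and "rotation" of the camera in the world. Camera axes: x right, y down, z forward; pixel columns grow to the right and rows downward; lengths in mm; the calibration is good to about 2 mm. A picture is of the moment at which its call begins. calibration takes no time and is no camera call.
- job_done(): hands the job in; it is judged then, once.
The state is a dict: "t": time; "q": joint angles; "dq": joint speeds; "effort": joint torques, N m; "position": TCP position; "orientation": TCP orientation; "wrist_force": force on the tool from outside, world axes, zero at the start; "moment": the same for the moment, N m; "gripper_width": opening from 0.0 (shut) to 1.0 (fully open); "grasp_force": force on a finger pad.
Only numpy, scipy, OpenCV 4.12 (cv2) and the standard library are available. Lean on these libraries where they do the work, as an engineer would, in place of code of your own. Each camera call takes 0.05 s, during which the arm holds its last target. There are 200 camera calls.

TASK

Put all the bearing balls away in the clear storage tube: for each spouted tray that holds balls, rest its lip just inside the tube's mouth before you tip it (never tip a tray anywhere else, and let no ball into the tube any other way) and keep the lip there until the tray is nearly level again. Stand every tray, also any found empty, upright on the black mat, and once all balls are in, lower the plunger from its stand, foot first, into the tube until it rests on them, and let go. Leave the bolt, the nut and the tape measure where they are.

Things in the scene. Friction and masses are not known exactly. Their poses are not given: they have to be found in the camera images.
- tube: clear upright storage tube fixed to the worktop; origin at the centre of its underside, z up; round, outer radius 22.5 mm, inner radius 19 mm, 95 mm tall, inner floor at z = 8 mm; round dark base plate of radius 40 mm, 6 mm high
- tube_mouth (a point): centre of the tube's open mouth, in the plane of its rim (95 mm above the worktop), z up
- tube_floor (a point): centre of the tube's inner floor (8 mm above the worktop), z up
- mat: flat black rubber mat fixed on the worktop, 200 (own x) x 320 (own y) x 3 mm, origin at the centre of its underside, top at 3 mm
- stand: grey fixed stand for the plunger: 70 mm square foot, 4 mm high, with a round upright cup of outer radius 22.5, inner radius 18.5, 30 mm high; origin at the centre of its underside, inner floor 4 mm up
- plunger: plunger of 80 g, standing upright in the stand at the start: black round foot (piston) of 32 mm diameter and 30 mm height, aluminium rod of 10 mm diameter, orange knob of 20 mm diameter from 105 to 130 mm above the underside (total length 130 mm); origin at the centre of the foot's underside, z along the rod to the knob
- tray_a: loose red ball tray with a spout, 0.12 kg; own z up, own -x towards the lip, origin on the underside, mid-width. Straight body x = -5 to +45 mm, 40 mm wide (y), 44 mm high, with upright parallel 3 mm side walls to grip across; flat inner floor 16 mm up. Then to x = -33 the floor climbs at 20 degrees to a sill 26 mm up, walls narrow to 22 mm outside. Level, balls stay behind the sill
- tray_a_lip (a point): middle of the open end of the red tray's beak, at x = -61, y = 0, z = 9 mm of the tray; about 13 mm to the farthest corner of that end. The beak: open on top, 22 mm wide, 12 mm deep, sloping down at 40 degrees from the sill to its end at x = -57, z = 5 mm. Balls start to roll over the sill when tipped over 20 degrees lip-down, all leave by 50
- tray_b: loose yellow ball tray with a spout, 0.12 kg; own z up, own -x towards the lip, origin on the underside, mid-width. Straight body x = -5 to +45 mm, 40 mm wide (y), 44 mm high, with upright parallel 3 mm side walls to grip across; flat inner floor 16 mm up. Then to x = -33 the floor climbs at 20 degrees to a sill 26 mm up, walls narrow to 22 mm outside. Level, balls stay behind the sill
- tray_b_lip (a point): middle of the open end of the yellow tray's beak, at x = -61, y = 0, z = 9 mm of the tray; about 13 mm to the farthest corner of that end. The beak: open on top, 22 mm wide, 12 mm deep, sloping down at 40 degrees from the sill to its end at x = -57, z = 5 mm. Balls start to roll over the sill when tipped over 20 degrees lip-down, all leave by 50
- tray_c: loose blue ball tray with a spout, 0.12 kg; own z up, own -x towards the lip, origin on the underside, mid-width. Straight body x = -5 to +45 mm, 40 mm wide (y), 44 mm high, with upright parallel 3 mm side walls to grip across; flat inner floor 16 mm up. Then to x = -33 the floor climbs at 20 degrees to a sill 26 mm up, walls narrow to 22 mm outside. Level, balls stay behind the sill
- tray_c_lip (a point): middle of the open end of the blue tray's beak, at x = -61, y = 0, z = 9 mm of the tray; about 13 mm to the farthest corner of that end. The beak: open on top, 22 mm wide, 12 mm deep, sloping down at 40 degrees from the sill to its end at x = -57, z = 5 mm. Balls start to roll over the sill when tipped over 20 degrees lip-down, all leave by 50
- ball_a1_center (a point): centre of a loose polished steel bearing ball, 14 mm in diameter, 11.5 g; starts in the red tray, or is absent (None) in this run; up to two balls a tray, so a tray may be empty
- ball_a2_center (a point): centre of a loose polished steel bearing ball, 14 mm in diameter, 11.5 g; starts in the red tray, or is absent (None) in this run; up to two balls a tray, so a tray may be empty
- ball_b1_center (a point): centre of a loose polished steel bearing ball, 14 mm in diameter, 11.5 g; starts in the yellow tray, or is absent (None) in this run; up to two balls a tray, so a tray may be empty
- ball_b2_center (a point): centre of a loose polished steel bearing ball, 14 mm in diameter, 11.5 g; starts in the yellow tray, or is absent (None) in this run; up to two balls a tray, so a tray may be empty
- ball_c1_center (a point): centre of a loose polished steel bearing ball, 14 mm in diameter, 11.5 g; starts in the blue tray, or is absent (None) in this run; up to two balls a tray, so a tray may be empty
- ball_c2_center (a point): centre of a loose polished steel bearing ball, 14 mm in diameter, 11.5 g; starts in the blue tray, or is absent (None) in this run; up to two balls a tray, so a tray may be empty
- bolt: loose steel bolt standing on its head, 24 x 27 x 60 mm, origin under its centre; a bystander
- hex_nut: loose steel hex nut, 24 x 27 x 13 mm, origin under its centre; a bystander
- tape_measure: loose yellow tape measure, 35 x 74 x 63 mm, origin under its centre; a bystander
Not all that is in view belongs to the job. What is shaped like the plunger but green is not meant. What is shaped like the tray_b but turquoise is not meant.

How it is judged (in metres and radians):
On the way, in this order (a step that is already met when the one before it is completed fails the run):
1. all balls lie inside the tube, the plunger not yet in it (horizontal distance between each of ball_a1_center, ball_a2_center, ball_b1_center, ball_b2_center, ball_c1_center, ball_c2_center and tube_mouth below 0.019 m and z of each of ball_a1_center, ball_a2_center, ball_b1_center, ball_b2_center, ball_c1_center, ball_c2_center in the frame of tube_mouth below -0.02 m and horizontal distance between plunger and tube_mouth above 0.03 m), for 0.2 s.
2. the plunger stands in the tube, its foot down by the balls (horizontal distance between plunger and tube_mouth below 0.008 m and z of plunger in the frame of tube_floor below 0.045 m and angle between plunger's own z axis and vertical below 0.3 rad), for 0.2 s.
At the end, for the whole second after the job is handed in: Every ball present is in the tube, over 20 mm below its mouth; the plunger's foot is in the tube within 45 mm of its floor and 8 mm of its axis, tilted under 0.3 rad; every tray stands level (0.08 rad) with its origin over the mat; all at rest, released (all of step 2 and horizontal distance between each of ball_a1_center, ball_a2_center, ball_b1_center, ball_b2_center, ball_c1_center, ball_c2_center and tube_mouth below 0.019 m and z of each of ball_a1_center, ball_a2_center, ball_b1_center, ball_b2_center, ball_c1_center, ball_c2_center in the frame of tube_mouth below -0.02 m and linear speed of each of plunger, tray_a, tray_b, tray_c below 0.02 m/s and x of tray_a in the frame of mat between -0.1 and 0.1 m and y of tray_a in the frame of mat between -0.16 and 0.16 m and height (world z) of each of tray_a, tray_b, tray_c below 0.008 m and angle between each of tray_a, tray_b, tray_c's own z axis and vertical below 0.08 rad and x of tray_b in the frame of mat between -0.1 and 0.1 m and y of tray_b in the frame of mat between -0.16 and 0.16 m and x of tray_c in the frame of mat between -0.1 and 0.1 m and y of tray_c in the frame of mat between -0.16 and 0.16 m); the robot touches nothing.
It fails at once if a tray is tipped more than 20 degrees while its lip is not in the tube's mouth (at or below the rim plane, within the mouth) ((angle between tray_a's own z axis and vertical above 0.37 rad and not (horizontal distance between tray_a_lip and tube_mouth below 0.018 m and z of tray_a_lip in the frame of tube_mouth below 0.003 m)) or (angle between tray_b's own z axis and vertical above 0.37 rad and not (horizontal distance between tray_b_lip and tube_mouth below 0.018 m and z of tray_b_lip in the frame of tube_mouth below 0.003 m)) or (angle between tray_c's own z axis and vertical above 0.37 rad and not (horizontal distance between tray_c_lip and tube_mouth below 0.018 m and z of tray_c_lip in the frame of tube_mouth below 0.003 m))).
It fails at once if a ball passes the tube's mouth while no tray's lip is in the mouth (((horizontal distance between ball_a1_center and tube_mouth below 0.019 m and z of ball_a1_center in the frame of tube_mouth between -0.012 and 0.01 m) or (horizontal distance between ball_a2_center and tube_mouth below 0.019 m and z of ball_a2_center in the frame of tube_mouth between -0.012 and 0.01 m) or (horizontal distance between ball_b1_center and tube_mouth below 0.019 m and z of ball_b1_center in the frame of tube_mouth between -0.012 and 0.01 m) or (horizontal distance between ball_b2_center and tube_mouth below 0.019 m and z of ball_b2_center in the frame of tube_mouth between -0.012 and 0.01 m) or (horizontal distance between ball_c1_center and tube_mouth below 0.019 m and z of ball_c1_center in the frame of tube_mouth between -0.012 and 0.01 m) or (horizontal distance between ball_c2_center and tube_mouth below 0.019 m and z of ball_c2_center in the frame of tube_mouth between -0.012 and 0.01 m)) and not (horizontal distance between tray_a_lip and tube_mouth below 0.018 m and z of tray_a_lip in the frame of tube_mouth below 0.003 m) and not (horizontal distance between tray_b_lip and tube_mouth below 0.018 m and z of tray_b_lip in the frame of tube_mouth below 0.003 m) and not (horizontal distance between tray_c_lip and tube_mouth below 0.018 m and z of tray_c_lip in the frame of tube_mouth below 0.003 m)).
It fails at once if the bolt, nut or tape measure is moved more than 30 mm (distance of any of bolt, hex_nut, tape_measure from where it was at the start of the episode above 0.03 m).
Of ball_a1, ball_a2, ball_b1, ball_b2, ball_c1, ball_c2 only 3 to 6 are there at a start; the rules pass over those that are not, and their reading is None.
At some moment in a run one of tray_a, tray_b, tray_c may be knocked a few centimetres aside while the robot is not near it.
It also fails if it takes over 208 s, if anything falls off the work surface, if the arm or the gripper's body presses on something with over 40 N, if the wrist force passes 120 N, or if a joint passes its speed limit or range.

## Working session

There is one attempt and no reset: what is moved stays moved. The work goes in short steps, Python scripts to look and compute and a shell command to move; the robot and the scene stay as the last step left them, time stands still between calls to the robot, and variables do not carry over. Pictures are saved under pics/ and viewed, at most 14 in all, crops included, and the job is handed in when it is done.

```bash
ls; mkdir -p pics; python3 - <<'E'
from workcell import *
import cv2
for n in("scene","top"):
    cv2.imwrite(f"pics/{n}0.png",camera(n)[:,:,::-1]); print(n,calibration(n))
print(get_state(), tip_extent)
E
```

```text
pics
scene {'fx': 516.6432622978471, 'fy': 516.6432622978471, 'cx': 317.5027587758022, 'cy': 216.0432300488533, 'dist': array([-0.14865002,  0.        ,  0.        ,  0.        ,  0.        ]), 'eye': array([-119.88860838, 1071.73861935, 1312.8460192 ]), 'rotation': array([-2.35486522e+00, -5.93840464e-05, -2.55370733e+00])}
top {'fx': 417.15948435440936, 'fy': 417.15948435440936, 'cx': 320.318440538019, 'cy': 192.61812449815122, 'dist': array([-0.00292865,  0.        ,  0.        ,  0.        ,  0.        ]), 'eye': array([ 335.95646489,   61.9797095 , 1201.02996008]), 'rotation': array([-2.96950051, -0.01014449, -1.54293621])}
{'t': 0.1, 'q': array([ 1.15301382e+00,  2.76502601e-01,  1.50595649e+00, -1.18188950e-05,
        1.36070053e+00, -1.20968692e-01]), 'dq': array([ 0.00041681,  0.00019528, -0.00394179, -0.00114213,  0.00175899,
       -0.00022434]), 'effort': array([ 1.76635906e-03, -4.05454767e+01, -2.37779510e+01,  7.02028954e-02,
        3.00641055e-02, -4.15484078e-05]), 'position': array([167.97255555, 549.42555267, 215.72779677]), 'orientation': array([-3.14003575e+00, -1.77620608e-04,  2.84478117e+00]), 'wrist_force': array([0.40061868, 0.47504277, 0.2027965 ]), 'moment': array([-0.00916326, -0.06289186, -0.03883393]), 'grasp_force': 0.0, 'gripper_width': 0.9986247413951113} 11.0
```

View pics/scene0.png

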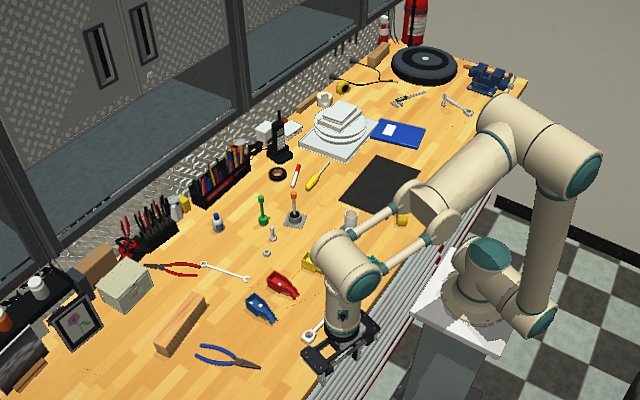

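View pics/top0.png

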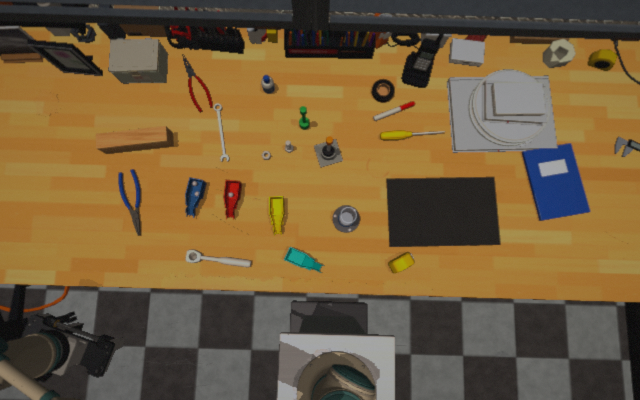

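```bash
cat > h.py <<'E'
import numpy as np, cv2
from scipy.spatial.transform import Rotation as R
from workcell import *
def K(n):
    c=calibration(n); return c,np.array([[c['fx'],0,c['cx']],[0,c['fy'],c['cy']],[0,0,1.]]),R.from_euler('xyz',c['rotation']).as_matrix()
def cast(n,uv,z):
    c,k,r=K(n); p=cv2.undistortPoints(np.float64(uv).reshape(-1,1,2),k,c['dist'])[:,0]
    d=np.c_[p,np.ones(len(p))]@r.T; s=(z-c['eye'][2])/d[:,2]
    return c['eye']+d*s[:,None]
def proj(n,P):
    c,k,r=K(n); P=(np.float64(P).reshape(-1,3)-c['eye'])@r
    return cv2.projectPoints(P,np.zeros(3),np.zeros(3),k,c['dist'])[0][:,0]
def mask(im,lo,hi,box):
    m=cv2.inRange(cv2.cvtColor(im,cv2.COLOR_RGB2HSV),lo,hi); o=np.zeros_like(m)
    a,b,c,d=box; o[b:d,a:c]=m[b:d,a:c]; return o
def big(m):
    return max(cv2.findContours(m,cv2.RETR_EXTERNAL,cv2.CHAIN_APPROX_NONE)[0],key=cv2.contourArea)
COL={'a':((170,120,60),(180,255,255)),'a0':((0,150,60),(6,255,255)),'b':((24,150,80),(32,255,255)),'c':((100,130,40),(125,255,255))}
def tray(im,k,box):
    m=mask(im,*COL[k],box)
    if k=='a': m|=mask(im,*COL['a0'],box)
    m=cv2.morphologyEx(m,cv2.MORPH_CLOSE,np.ones((5,5)))
    return big(m)
E
python3 - <<'E'
from h import *
im=cv2.imread('pics/top0.png')[:,:,::-1].copy()
print(K('top')[2]); 
for k,b in (('a',(215,170,250,225)),('b',(262,185,295,240)),('c',(175,170,212,225))):
    c=tray(im,k,b); P=cast('top',c,44)[:,:2].astype(np.float32)
    r=cv2.minAreaRect(P); print(k,cv2.contourArea(c),r,cv2.boundingRect(c))
    ext=np.float32(cv2.boxPoints(r)); print(ext.round(0).tolist())
mt=mask(im,(0,0,0),(180,255,60),(380,170,505,250)); P=cast('top',big(mt),3)[:,:2].astype(np.float32); print('mat',cv2.minAreaRect(P))
for nm,(u,v),z in (('tube',(347,217),95),('plknob',(329,141),125),('stand',(328,153),4),('bolt',(289,146),60),('nut',(266,155),13),('tape',(402,262),60),('green',(304,111),125)): print(nm,cast('top',(u,v),z)[0].round())
a=cv2.resize(im[165:285,175:375],None,fx=4,fy=4,interpolation=cv2.INTER_CUBIC)
cv2.imwrite('pics/crop0.png',a[:,:,::-1])
E
```

```text
[[ 0.02785508 -0.98479793  0.17145592]
 [-0.9995605  -0.02918151 -0.00522033]
 [ 0.01014432 -0.17123516 -0.98517796]]
a 406.0 ((512.7389526367188, 305.54827880859375), (43.725528717041016, 101.70344543457031), 86.82916259765625) (224, 181, 17, 37)
[[461.0, 287.0], [562.0, 281.0], [565.0, 325.0], [463.0, 330.0]]
b 411.0 ((470.9187316894531, 177.4365692138672), (106.49832153320312, 39.190547943115234), 2.8004136085510254) (269, 196, 15, 39)
[[417.0, 194.0], [419.0, 155.0], [525.0, 160.0], [523.0, 200.0]]
c 358.0 ((514.4666137695312, 411.29547119140625), (42.75762939453125, 99.25674438476562), 80.79266357421875) (187, 179, 18, 37)
[[462.0, 398.0], [560.0, 382.0], [567.0, 424.0], [469.0, 440.0]]
mat ((500.9003601074219, -299.68988037109375), (195.46397399902344, 315.0569763183594), 2.6586954593658447)
tube [465. -17.  95.]
plknob [664.  37. 125.]
stand [664.  36.   4.]
bolt [666. 148.  60.]
nut [650. 218.  13.]
tape [ 351. -170.   60.]
green [746. 107. 125.]
```

View pics/crop0.png

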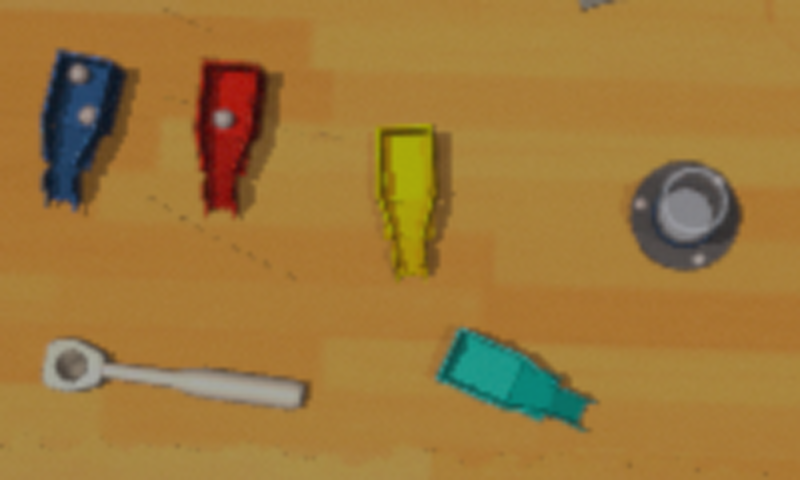

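The top view crop shows the blue tray (px 195,197) with two balls and the red (232,198) with one. Yellow (277,214) is empty, and the tube is at (347,217).
Candidates: yellow tray (277,214) vs turquoise (303,259): yellow fits the description, turquoise is a decoy. Orange-knob plunger (329,141) vs green (304,111): orange is meant. The crop confirms the trays; I'll crop the plunger when I get to it.

```bash
cat >> h.py <<'E'
def fit(im,k,box,n='top'):
    c=tray(im,k,box); P=cast(n,c,44)[:,:2]
    bp=cv2.boxPoints(cv2.minAreaRect(P.astype(np.float32)))
    e=max((bp[(i+1)%4]-bp[i] for i in range(2)),key=np.linalg.norm); e=e/np.linalg.norm(e); e=e*np.sign(e[0])
    nn=np.array([-e[1],e[0]]); s=P@e; t=P@nn
    back=np.percentile(s,97)+1.4
    body=s>back-50
    o=(back-45)*e; ymax=t[body].max()+1.4; ymin=t[body].min()-1.4
    yc=(ymax-20) if (e*o[0]+nn*ymax)[1]>62 else ymin+20
    o=o+nn*yc
    return o.round(1),np.degrees(np.arctan2(e[1],e[0])).round(1),(ymax-ymin).round(1),(s.max()-s.min()).round(1)
E
python3 - <<'E'
from h import *
im=cv2.imread('pics/top0.png')[:,:,::-1].copy(); sc=cv2.imread('pics/scene0.png')[:,:,::-1].copy()
for k,b in (('a',(215,170,250,225)),('b',(262,185,295,240)),('c',(175,170,212,225))): print(k,fit(im,k,b))
print('rim',cast('top',(348.4,215.9),95),'base',cast('top',(346.5,218.5),6))
for p,z in ((( 465,-17),95),((465,-17),0)): print(proj('scene',(*p,z)),proj('top',(*p,z)))
A=cv2.resize(im[185:245,310:385],None,fx=5,fy=5,interpolation=cv2.INTER_CUBIC)
B=cv2.resize(sc[195:255,315:390],None,fx=5,fy=5,interpolation=cv2.INTER_CUBIC)
C=cv2.resize(im[95:170,255:355],None,fx=3.75,fy=4,interpolation=cv2.INTER_CUBIC)
cv2.imwrite('pics/crop1.png',np.vstack([np.hstack([A,B]),np.hstack([C,C*0])])[:,:,::-1])
E
```

```text
a (array([519.5, 308.4]), np.float32(-3.2), np.float64(46.5), np.float64(101.7))
b (array([480.4, 178.9]), np.float32(2.8), np.float64(42.0), np.float64(106.5))
c (array([520.3, 413.2]), np.float32(-9.2), np.float64(45.6), np.float64(99.3))
rim [[467.65813132 -20.50873042  95.        ]] base [[470.57355173 -21.79806961   6.        ]]
[[352.41148586 214.09684409]] [[347.06874737 216.85337693]]
[[351.1035831  233.47975203]] [[344.65894276 220.6000925 ]]
```

View pics/crop1.png

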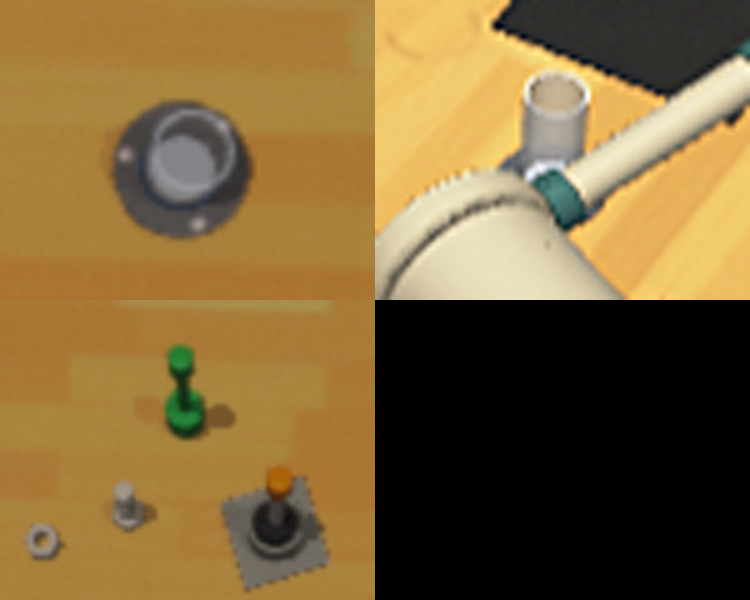

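Crop: the orange-knob plunger stands in the grey stand, the green one is free-standing. Tube rim centre is at about px (348.6,214.4) in the top view, giving tube ≈ (470.5,-20.5). First I'll test in air: reachability of the outward tilt, and the order of shift and turn.

```bash
python3 -m crank '[{"ax":-10,"dz":-10},{"ax":-10,"dz":-10},{"ax":-10,"dz":-10},{"ax":-10,"dz":-10},{"ax":-10,"dz":-10},{"dz":0},{"dz":0}]'; python3 -c "
from h import *
s=get_state();print(s['q'],s['position']);print(R.from_euler('xyz',s['orientation']).as_matrix().round(3))
print(proj('scene',(470.5,-20.5,95)),proj('top',(470.5,-20.5,95)))"
python3 -m crank '[{"ax":10},{"ax":10},{"ax":10},{"ax":10},{"ax":10}]'
```

```text
[ 1.15301382e+00  2.76502601e-01  1.50595649e+00 -1.18188950e-05
  1.36070053e+00 -1.20968692e-01] [167.97255555 549.42555267 215.72779677]
[[-0.956  0.292 -0.001]
 [ 0.292  0.956 -0.001]
 [ 0.    -0.002 -1.   ]]
[[351.54347697 212.84872705]] [[348.41412663 214.84092489]]validation failed for argument at $[0]...
validation failed for argument at $[0]...
```

```bash
python3 -m crank '[{"ax":-10,"ay":0,"az":0,"dx":0,"dy":0,"dz":-10,"grip":0},{"ax":-10,"ay":0,"az":0,"dx":0,"dy":0,"dz":-10,"grip":0},{"ax":-10,"ay":0,"az":0,"dx":0,"dy":0,"dz":-10,"grip":0},{"ax":-10,"ay":0,"az":0,"dx":0,"dy":0,"dz":-10,"grip":0},{"ax":-10,"ay":0,"az":0,"dx":0,"dy":0,"dz":-10,"grip":0},{"ax":0,"ay":0,"az":0,"dx":0,"dy":0,"dz":0,"grip":0}]'; python3 -c "
from h import *
s=get_state();print(s['q'],s['position']);print(R.from_euler('xyz',s['orientation']).as_matrix().round(3))"
python3 -m crank --help | head -20
```

```text
t: 0.85
position: [155.0, 539.6, 257.3]
orientation: [2.342, -0.017, 2.865]
wrist_force: [0.5, 0.2, 0.3]
gripper_width: 0.997
grasp_force: 0.0
[ 1.03045256 -0.1106364   2.1413781   0.55723913  0.38466828 -0.6974996 ] [154.98400415 539.59199484 257.2631588 ]
[[-0.962  0.203  0.184]
 [ 0.273  0.667  0.693]
 [ 0.017  0.717 -0.697]]invalid input: not JSON, or not a number
```

```bash
cat >> h.py <<'E'
def Rt(psi,tilt): # tray yaw psi deg, tilt>0: fingers point back to the robot
    return R.from_euler('z',180+psi,degrees=True)*R.from_euler('x',180,degrees=True)*R.from_euler('y',tilt,degrees=True)
def go(pos,psi,tilt):
    s=get_state(); r0=R.from_euler('xyz',s['orientation']); r1=Rt(psi,tilt)
    print('turn',(r0.inv()*r1).as_rotvec(degrees=True).round(1),'shift(after turn)',r1.inv().apply(np.array(pos)-s['position']).round(1),'shift(now axes)',r0.inv().apply(np.array(pos)-s['position']).round(1),'pos',s['position'].round(1),'q',s['q'].round(2),'w',s['gripper_width'].round(3),'F',s['grasp_force'].round(1))
def G(o,psi,tilt,gx=20,gz=26,base=0,up=0):
    e=np.array([np.cos(np.radians(psi)),np.sin(np.radians(psi))]); z=Rt(psi,tilt).apply([0,0,1])
    return np.array([*(np.array(o)+gx*e),gz+base])+(8-up)*z
E
python3 -c "
from h import *
go(G((519.5,308.4),-3.2,20,up=120),-3.2,20)"
```

```text
Traceback (most recent call last):
  File "h.py", line 39, in go
    print('turn',(r0.inv()*r1).as_rotvec(degrees=True).round(1),'shift(after turn)',r1.inv().apply(np.array(pos)-s['position']).round(1),'shift(now axes)',r0.inv().apply(np.array(pos)-s['position']).round(1),'pos',s['position'].round(1),'q',s['q'].round(2),'w',s['gripper_width'].round(3),'F',s['grasp_force'].round(1))
                                                                                                                                                                                                                                                                     ^^^^^^^^^^^^^^^^^^^^^^^^
AttributeError: 'float' object has no attribute 'round'
```

```bash
sed -i "s/s\['gripper_width'\].round(3)/round(s['gripper_width'],3)/;s/s\['grasp_force'\].round(1)/round(s['grasp_force'],1)/" h.py
python3 -c "
from h import *
go(G((519.5,308.4),-3.2,20,up=120),-3.2,20)"
```

```text
turn [47.5 23.  -4.3] shift(after turn) [-452.  -210.5  -30.4] shift(now axes) [-472.8 -161.1    3.3] pos [155.  539.6 257.3] q [ 1.03 -0.11  2.14  0.56  0.38 -0.7 ] w 0.997 F 0.0
```

```bash
python3 -m crank '[{"ax":8,"ay":3.8,"az":-0.7,"dx":0,"dy":0,"dz":0,"grip":0},{"ax":8,"ay":3.8,"az":-0.7,"dx":0,"dy":0,"dz":0,"grip":0},{"ax":8,"ay":3.8,"az":-0.7,"dx":0,"dy":0,"dz":0,"grip":0},{"ax":8,"ay":3.8,"az":-0.7,"dx":0,"dy":0,"dz":0,"grip":0},{"ax":8,"ay":3.8,"az":-0.7,"dx":0,"dy":0,"dz":0,"grip":0},{"ax":8,"ay":3.8,"az":-0.7,"dx":0,"dy":0,"dz":0,"grip":0},{"ax":0,"ay":0,"az":0,"dx":0,"dy":0,"dz":0,"grip":0}]' >/dev/null
python3 -m crank '[{"ax":0,"ay":0,"az":0,"dx":-45,"dy":-21,"dz":-3,"grip":0},{"ax":0,"ay":0,"az":0,"dx":-45,"dy":-21,"dz":-3,"grip":0},{"ax":0,"ay":0,"az":0,"dx":-45,"dy":-21,"dz":-3,"grip":0},{"ax":0,"ay":0,"az":0,"dx":-45,"dy":-21,"dz":-3,"grip":0},{"ax":0,"ay":0,"az":0,"dx":-45,"dy":-21,"dz":-3,"grip":0},{"ax":0,"ay":0,"az":0,"dx":-45,"dy":-21,"dz":-3,"grip":0},{"ax":0,"ay":0,"az":0,"dx":-45,"dy":-21,"dz":-3,"grip":0},{"ax":0,"ay":0,"az":0,"dx":-45,"dy":-21,"dz":-3,"grip":0},{"ax":0,"ay":0,"az":0,"dx":-45,"dy":-21,"dz":-3,"grip":0},{"ax":0,"ay":0,"az":0,"dx":0,"dy":0,"dz":0,"grip":0}]'
python3 -c "
from h import *
go(G((519.5,308.4),-3.2,20,up=120),-3.2,20)"
```

```text
t: 2.98
position: [538.1, 328.3, 148.2]
orientation: [-3.132, -0.341, 3.078]
wrist_force: [-1.1, 0.5, -0.2]
gripper_width: 1.002
grasp_force: 0.0
turn [-0.4  0.4 -0.4] shift(after turn) [-44.2 -21.    2. ] shift(now axes) [-44.4 -20.6   2.5] pos [538.1 328.3 148.2] q [ 0.36  0.57  1.24  0.13  1.64 -1.16] w 1.002 F 0.0
```

```bash
python3 -m crank '[{"ax":-0.4,"ay":0.4,"az":-0.4,"dx":-44,"dy":-20.7,"dz":2,"grip":0},{"ax":0,"ay":0,"az":0,"dx":0,"dy":0,"dz":0,"grip":0},{"ax":0,"ay":0,"az":0,"dx":0,"dy":0,"dz":40,"grip":0},{"ax":0,"ay":0,"az":0,"dx":0,"dy":0,"dz":0,"grip":0}]' >/dev/null
python3 -c "
from h import *
im=camera('top'); print(fit(im,'a',(215,165,262,225)), fit(im,'b',(262,185,295,240)),fit(im,'c',(175,170,212,225)))
cv2.imwrite('pics/t1.png',im[:,:,::-1])
go(G((519.5,308.4),-3.2,20,up=0),-3.2,20)"
```

```text
Traceback (most recent call last):
  File "h.py", line 25, in fit
    c=tray(im,k,box); P=cast(n,c,44)[:,:2]
  File "h.py", line 23, in tray
    return big(m)
  File "h.py", line 17, in big
    return max(cv2.findContours(m,cv2.RETR_EXTERNAL,cv2.CHAIN_APPROX_NONE)[0],key=cv2.contourArea)
ValueError: max() iterable argument is empty
```

```bash
python3 -c "
from h import *
im=cv2.imread('pics/t1.png')
cv2.imwrite('pics/c2.png',cv2.resize(im[100:290,130:400],None,fx=2.9,fy=2.9,interpolation=cv2.INTER_CUBIC))"
```

```text
[ WARN:0@0.274] global loadsave.cpp:275 findDecoder imread_('pics/t1.png'): can't open/read file: check file path/integrity
Traceback (most recent call last):
TypeError: 'NoneType' object is not subscriptable
```

```bash
python3 -c "
from h import *
go(G((519.5,308.4),-3.2,20,up=0),-3.2,20)
im=camera('scene'); cv2.imwrite('pics/s1.png',cv2.resize(im[180:370,180:400],None,fx=3,fy=3,interpolation=cv2.INTER_CUBIC)[:,:,::-1])"
```

```text
turn [ 0.  -0.2  0.4] shift(after turn) [-5.2 -3.6 80.3] shift(now axes) [-5.5 -3.7 80.3] pos [559.5 309.8  95.7] q [ 0.32  0.63  1.27  0.13  1.57 -1.22] w 1.0 F 0.0
```

View pics/s1.png

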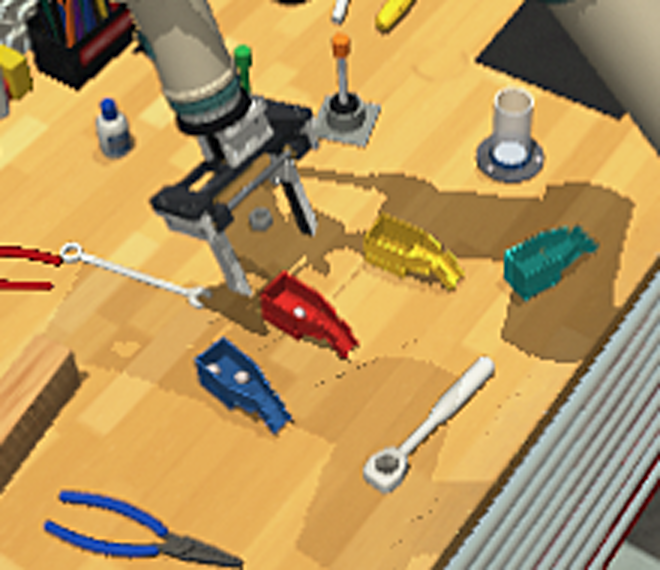

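Scene: gripper straddles the approach line just beyond the red tray (crop 300,310). The ball is visible and the path is clear, so I'm descending.

```bash
python3 -m crank '[{"ax":0,"ay":0,"az":0.4,"dx":-5.5,"dy":-3.7,"dz":0,"grip":0},{"ax":0,"ay":0,"az":0,"dx":0,"dy":0,"dz":20,"grip":0},{"ax":0,"ay":0,"az":0,"dx":0,"dy":0,"dz":20,"grip":0},{"ax":0,"ay":0,"az":0,"dx":0,"dy":0,"dz":20,"grip":0},{"ax":0,"ay":0,"az":0,"dx":0,"dy":0,"dz":20,"grip":0},{"ax":0,"ay":0,"az":0,"dx":0,"dy":0,"dz":0,"grip":0},{"ax":0,"ay":0,"az":0,"dx":0,"dy":0,"dz":0,"grip":0}]'
python3 -c "
from h import *
go(G((519.5,308.4),-3.2,20,up=0),-3.2,20)"
```

```text
t: 4.45
position: [540.3, 307.2, 19.1]
orientation: [3.139, -0.349, 3.085]
wrist_force: [0.4, 0.6, 0.5]
gripper_width: 1.003
grasp_force: 0.0
turn [ 0.1  0.  -0.1] shift(after turn) [3.2 0.  1.8] shift(now axes) [3.2 0.  1.8] pos [540.3 307.2  19.1] q [ 0.33  0.67  1.4   0.13  1.4  -1.23] w 1.003 F 0.0
```

```bash
python3 -m crank '[{"ax":0,"ay":0,"az":0,"dx":3,"dy":0,"dz":1,"grip":0},{"ax":0,"ay":0,"az":0,"dx":0,"dy":0,"dz":0,"grip":1},{"ax":0,"ay":0,"az":0,"dx":0,"dy":0,"dz":0,"grip":1},{"ax":0,"ay":0,"az":0,"dx":0,"dy":0,"dz":0,"grip":1},{"ax":0,"ay":0,"az":0,"dx":0,"dy":0,"dz":0,"grip":1},{"ax":0,"ay":0,"az":0,"dx":0,"dy":0,"dz":0,"grip":1},{"ax":0,"ay":0,"az":0,"dx":0,"dy":0,"dz":0,"grip":1}]' 25
python3 -c "
from h import *
go(G((519.5,308.4),-3.2,20,up=0),-3.2,20)"
```

```text
t: 5.32
position: [535.8, 307.3, 18.1]
orientation: [3.14, -0.351, 3.085]
wrist_force: [1.0, 1.1, -0.5]
gripper_width: 0.423
grasp_force: 25.0
turn [ 0.1 -0.1 -0.1] shift(after turn) [-0.7  0.1 -0.7] shift(now axes) [-0.7  0.1 -0.7] pos [535.8 307.3  18.1] q [ 0.33  0.67  1.41  0.13  1.39 -1.23] w 0.423 F 25.0
```

```bash
cat >> h.py <<'E'
TUBE=np.array([470.5,-20.5])
def lipT(L,psi,th,gx,gz,t0=20):
    a=np.radians(t0); x=gx+61-8*np.sin(a); z=gz-9-8*np.cos(a); t=np.radians(th); p=np.radians(psi)
    r=x*np.cos(t)-z*np.sin(t)
    return np.array([L[0]+r*np.cos(p),L[1]+r*np.sin(p),L[2]+x*np.sin(t)+z*np.cos(t)]),psi,t0-th
E
python3 -m crank '[{"ax":0,"ay":0,"az":0,"dx":13.7,"dy":0,"dz":-37.6,"grip":1},{"ax":0,"ay":0,"az":0,"dx":13.7,"dy":0,"dz":-37.6,"grip":1},{"ax":0,"ay":0,"az":0,"dx":13.7,"dy":0,"dz":-37.6,"grip":1},{"ax":0,"ay":0,"az":0,"dx":0,"dy":0,"dz":0,"grip":1},{"ax":0,"ay":0,"az":0,"dx":0,"dy":0,"dz":0,"grip":1}]'
python3 -c "
from h import *
go(*lipT((*TUBE,125),-8,0,19.1,25.6))"
```

```text
t: 5.95
position: [535.5, 306.6, 137.0]
orientation: [3.141, -0.352, 3.084]
wrist_force: [-0.3, -0.0, -1.5]
gripper_width: 0.422
grasp_force: 25.0
turn [-1.6 -0.2  4.4] shift(after turn) [ -56.  -333.   -17.3] shift(now axes) [ -30.1 -336.7   -8.1] pos [535.5 306.6 137. ] q [ 0.33  0.57  1.28  0.13  1.62 -1.2 ] w 0.422 F 25.0
```

```bash
python3 -m crank '[{"ax":-1.6,"ay":-0.2,"az":4.4,"dx":0,"dy":0,"dz":0,"grip":1},{"ax":0,"ay":0,"az":0,"dx":-3,"dy":-20,"dz":-1,"grip":1},{"ax":0,"ay":0,"az":0,"dx":-7,"dy":-42,"dz":-2.3,"grip":1},{"ax":0,"ay":0,"az":0,"dx":-7,"dy":-42,"dz":-2.3,"grip":1},{"ax":0,"ay":0,"az":0,"dx":-7,"dy":-42,"dz":-2.3,"grip":1},{"ax":0,"ay":0,"az":0,"dx":-7,"dy":-42,"dz":-2.3,"grip":1},{"ax":0,"ay":0,"az":0,"dx":-7,"dy":-42,"dz":-2.3,"grip":1},{"ax":0,"ay":0,"az":0,"dx":-7,"dy":-42,"dz":-2.3,"grip":1},{"ax":0,"ay":0,"az":0,"dx":-7,"dy":-42,"dz":-2.3,"grip":1},{"ax":0,"ay":0,"az":0,"dx":-3,"dy":-19,"dz":-1,"grip":1}]'
python3 -m crank '[{"ax":0,"ay":0,"az":0,"dx":0,"dy":0,"dz":0,"grip":1},{"ax":0,"ay":0,"az":0,"dx":0,"dy":0,"dz":0,"grip":1}]' >/dev/null
python3 -c "
from h import *
go(*lipT((*TUBE,125),-8,0,19.1,25.6))
t=camera('top');s=camera('scene')
print(proj('top',(*TUBE,125)),proj('scene',(*TUBE,125)))
A=cv2.resize(t[180:250,290:390],None,fx=4,fy=4,interpolation=cv2.INTER_CUBIC)
B=cv2.resize(s[170:270,300:400],None,fx=4,fy=4,interpolation=cv2.INTER_CUBIC)
A=np.vstack([A,np.zeros((120,400,3),np.uint8)])
cv2.imwrite('pics/p1.png',np.hstack([A,B])[:,:,::-1])"
```

```text
t: 7.2
position: [546.2, -33.6, 135.0]
orientation: [3.141, -0.35, 3.001]
wrist_force: [0.3, 0.1, -1.5]
gripper_width: 0.423
grasp_force: 25.0
turn [0.1 0.  0.1] shift(after turn) [-1.1 -1.6  1.4] shift(now axes) [-1.1 -1.6  1.4] pos [546.8 -29.6 135.8] q [-0.17  0.49  1.42 -0.01  1.57 -1.61] w 0.427 F 25.0
[[349.29761785 213.46943474]] [[351.9625693  206.41199263]]
```

View pics/p1.png

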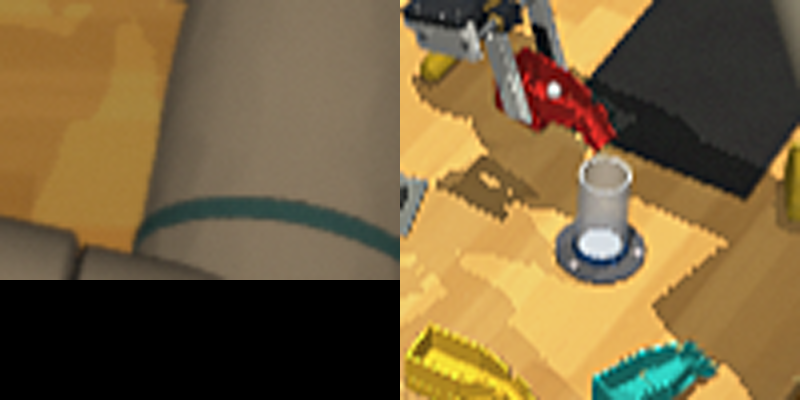

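Scene shows the lip (crop 605,140) directly over the mouth (605,175), ball still inside. Lowering.

```bash
python3 -m crank '[{"ax":0,"ay":0,"az":0,"dx":-1,"dy":-1.6,"dz":1.4,"grip":1},{"ax":0,"ay":0,"az":0,"dx":-3,"dy":0,"dz":8.3,"grip":1},{"ax":0,"ay":0,"az":0,"dx":-3,"dy":0,"dz":8.3,"grip":1},{"ax":0,"ay":0,"az":0,"dx":-3,"dy":0,"dz":8.3,"grip":1},{"ax":0,"ay":0,"az":0,"dx":-3,"dy":0,"dz":8.3,"grip":1},{"ax":0,"ay":0,"az":0,"dx":0,"dy":0,"dz":0,"grip":1},{"ax":0,"ay":0,"az":0,"dx":0,"dy":0,"dz":0,"grip":1}]'
python3 -c "
from h import *
go(*lipT((*TUBE,90),-8,0,19.1,25.6))
L=np.array([0,0,0])
a=np.radians(20)
p0,_,t0=lipT((0,0,0),0,0,19.1,25.6);
r=Rt(0,20); Lt=r.inv().apply(-p0); 
d=R.from_euler('y',-5,degrees=True); print(Lt, 'per -5deg: before-axes',Lt-d.apply(Lt),'after-axes',d.inv().apply(Lt)-Lt)
s=camera('scene')
cv2.imwrite('pics/p2.png',cv2.resize(s[170:270,300:400],None,fx=4,fy=4,interpolation=cv2.INTER_CUBIC)[:,:,::-1])"
```

```text
t: 8.43
position: [546.2, -31.9, 98.9]
orientation: [3.14, -0.351, 3.003]
wrist_force: [-3.0, 2.6, -0.1]
gripper_width: 0.425
grasp_force: 25.0
turn [ 0.1 -0.1  0. ] shift(after turn) [-0.7  0.7 -0.4] shift(now axes) [-0.7  0.7 -0.4] pos [546.2 -31.9  98.9] q [-0.18  0.52  1.47 -0.01  1.5  -1.61] w 0.425 F 25.0
[ 6.95918445e+01 -1.05866182e-14  3.49947110e+01] per -5deg: before-axes [ 3.31480801e+00  1.57772181e-30 -5.93216346e+00] after-axes [ 2.78517205e+00 -1.57772181e-30 -6.19849434e+00]
```

View pics/p2.png

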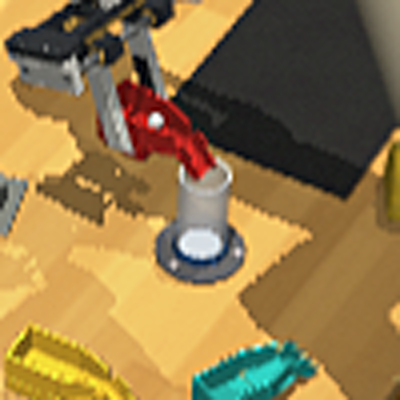

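```bash
python3 -m crank '[{"ax":0,"ay":0,"az":0,"dx":2.2,"dy":3,"dz":-0.3,"grip":1},{"ax":0,"ay":0,"az":0,"dx":0,"dy":0,"dz":0,"grip":1},{"ax":0,"ay":0,"az":0,"dx":0,"dy":0,"dz":0,"grip":1}]'
python3 -c "
from h import *
go(*lipT((*TUBE,90),-8,0,19.1,25.6))
s=camera('scene');print(proj('scene',(*TUBE,90)),proj('scene',(*TUBE,95)))
cv2.imwrite('pics/p3.png',cv2.resize(s[190:240,325:375],None,fx=10,fy=10,interpolation=cv2.INTER_CUBIC)[:,:,::-1])"
```

```text
t: 8.85
position: [546.7, -29.6, 100.2]
orientation: [3.141, -0.346, 3.003]
wrist_force: [0.6, 0.7, -0.9]
gripper_width: 0.426
grasp_force: 25.0
turn [0.  0.2 0.1] shift(after turn) [-1.  -1.5  0.8] shift(now axes) [-1.  -1.5  0.8] pos [546.7 -29.6 100.2] q [-0.17  0.52  1.47 -0.01  1.5  -1.6 ] w 0.426 F 25.0
[[351.47446512 213.90635406]] [[351.54347697 212.84872705]]
```

View pics/p3.png

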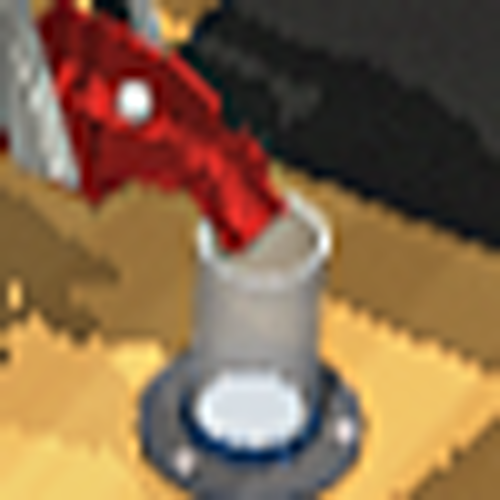

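Lip end (crop ~260,233) is centred in the mouth (265,238), and contact force is gone. Tipping in stages.

```bash
python3 -m crank '[{"ax":0,"ay":-5,"az":0,"dx":3.1,"dy":0,"dz":-6.1,"grip":1},{"ax":0,"ay":-5,"az":0,"dx":3.1,"dy":0,"dz":-6.1,"grip":1},{"ax":0,"ay":-5,"az":0,"dx":3.1,"dy":0,"dz":-6.1,"grip":1},{"ax":0,"ay":0,"az":0,"dx":0,"dy":0,"dz":0,"grip":1},{"ax":0,"ay":0,"az":0,"dx":0,"dy":0,"dz":0,"grip":1}]'
python3 -c "
from h import *
L=(TUBE[0]-0.5,TUBE[1]+1.5,91)
go(*lipT(L,-8,15,19.1,25.6))"
```

```text
t: 9.52
position: [542.2, -28.9, 120.1]
orientation: [3.141, -0.086, 3.002]
wrist_force: [0.0, 0.0, -1.2]
gripper_width: 0.424
grasp_force: 25.0
turn [0.1 0.1 0. ] shift(after turn) [ 0.5 -0.3  0.3] shift(now axes) [ 0.5 -0.3  0.3] pos [542.2 -28.9 120.1] q [-0.18  0.35  1.66 -0.    1.23 -1.61] w 0.424 F 25.0
```

```bash
python3 -m crank '[{"ax":0,"ay":-5,"az":0,"dx":3.1,"dy":0,"dz":-6.1,"grip":1},{"ax":0,"ay":-5,"az":0,"dx":3.1,"dy":0,"dz":-6.1,"grip":1},{"ax":0,"ay":-5,"az":0,"dx":3.1,"dy":0,"dz":-6.1,"grip":1},{"ax":0,"ay":-5,"az":0,"dx":3.1,"dy":0,"dz":-6.1,"grip":1},{"ax":0,"ay":0,"az":0,"dx":0,"dy":0,"dz":0,"grip":1}]'
python3 -c "
from h import *
L=(TUBE[0]-0.5,TUBE[1]+1.5,91)
go(*lipT(L,-8,35,19.1,25.6))"
```

```text
t: 10.15
position: [526.8, -26.5, 143.1]
orientation: [3.14, 0.26, 3.002]
wrist_force: [-0.2, -0.9, -1.6]
gripper_width: 0.422
grasp_force: 25.0
turn [ 0.1 -0.1  0. ] shift(after turn) [-0.8 -0.4  0.5] shift(now axes) [-0.8 -0.4  0.5] pos [526.8 -26.5 143.1] q [-0.19  0.13  1.93  0.02  0.82 -1.64] w 0.422 F 25.0
```

```bash
python3 -m crank '[{"ax":0,"ay":-5,"az":0,"dx":2.9,"dy":0,"dz":-6.1,"grip":1},{"ax":0,"ay":-5,"az":0,"dx":2.9,"dy":0,"dz":-6.1,"grip":1},{"ax":0,"ay":-5,"az":0,"dx":2.9,"dy":0,"dz":-6.1,"grip":1},{"ax":0,"ay":-5,"az":0,"dx":2.9,"dy":0,"dz":-6.1,"grip":1},{"ax":0,"ay":0,"az":0,"dx":0,"dy":0,"dz":0,"grip":1},{"ax":0,"ay":0,"az":0,"dx":0,"dy":0,"dz":0,"grip":1},{"ax":0,"ay":0,"az":0,"dx":0,"dy":0,"dz":0,"grip":1},{"ax":0,"ay":0,"az":0,"dx":0,"dy":0,"dz":0,"grip":1}]'
python3 -c "
from h import *
L=(TUBE[0]-0.5,TUBE[1]+1.5,91)
go(*lipT(L,-8,55,19.1,25.6))
s=camera('scene')
cv2.imwrite('pics/p4.png',cv2.resize(s[180:250,315:385],None,fx=7,fy=7,interpolation=cv2.INTER_CUBIC)[:,:,::-1])"
```

```text
t: 11.15
position: [509.5, -24.2, 162.1]
orientation: [3.14, 0.612, 3.002]
wrist_force: [-0.2, 0.8, -0.8]
gripper_width: 0.424
grasp_force: 25.0
turn [ 0.1  0.1 -0. ] shift(after turn) [ 3.8 -0.3  0.4] shift(now axes) [ 3.8 -0.3  0.4] pos [509.5 -24.2 162.1] q [-0.22 -0.04  2.23  0.14  0.34 -1.77] w 0.424 F 25.0
```

View pics/p4.png

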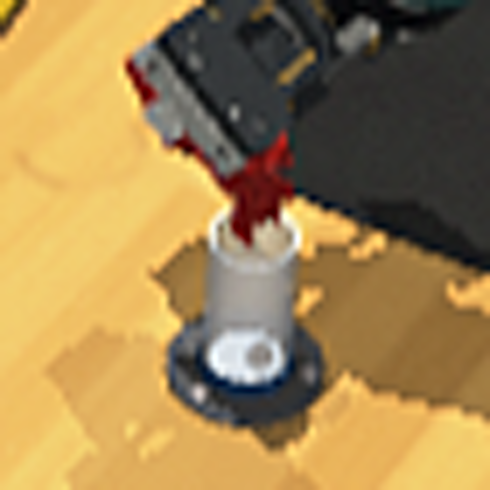

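Ball lies on the tube floor (crop 262,352). Returning to level with the lip held in place.

```bash
python3 -m crank '[{"ax":0,"ay":0,"az":0,"dx":3.5,"dy":0,"dz":0,"grip":1},{"ax":0,"ay":5,"az":0,"dx":-3,"dy":0,"dz":6.1,"grip":1},{"ax":0,"ay":5,"az":0,"dx":-3,"dy":0,"dz":6.1,"grip":1},{"ax":0,"ay":5,"az":0,"dx":-3,"dy":0,"dz":6.1,"grip":1},{"ax":0,"ay":5,"az":0,"dx":-3,"dy":0,"dz":6.1,"grip":1},{"ax":0,"ay":5,"az":0,"dx":-3,"dy":0,"dz":6.1,"grip":1},{"ax":0,"ay":0,"az":0,"dx":0,"dy":0,"dz":0,"grip":1}]'
python3 -c "
from h import *
L=(TUBE[0]-0.5,TUBE[1]+1.5,91)
go(*lipT(L,-8,30,19.1,25.6))"
```

```text
t: 12.08
position: [533.7, -27.7, 138.5]
orientation: [3.14, 0.177, 3.002]
wrist_force: [-0.7, 0.4, -0.7]
gripper_width: 0.424
grasp_force: 25.0
turn [0.1 0.2 0. ] shift(after turn) [ 1.9 -0.3  0.6] shift(now axes) [ 1.9 -0.3  0.6] pos [533.7 -27.7 138.5] q [-0.19  0.18  1.86  0.01  0.93 -1.63] w 0.424 F 25.0
```

```bash
python3 -m crank '[{"ax":0,"ay":5,"az":0,"dx":-2.2,"dy":0,"dz":6.1,"grip":1},{"ax":0,"ay":5,"az":0,"dx":-2.2,"dy":0,"dz":6.1,"grip":1},{"ax":0,"ay":5,"az":0,"dx":-2.8,"dy":0,"dz":6.1,"grip":1},{"ax":0,"ay":5,"az":0,"dx":-2.8,"dy":0,"dz":6.1,"grip":1},{"ax":0,"ay":5,"az":0,"dx":-2.8,"dy":0,"dz":6.1,"grip":1},{"ax":0,"ay":5,"az":0,"dx":-2.8,"dy":0,"dz":6.1,"grip":1},{"ax":0,"ay":0,"az":0,"dx":0,"dy":0,"dz":0,"grip":1},{"ax":0,"ay":0,"az":0,"dx":0,"dy":0,"dz":0,"grip":1}]'
python3 -c "
from h import *
L=(TUBE[0]-0.5,TUBE[1]+1.5,91)
go(*lipT(L,-8,0,19.1,25.6))
o=(510,-210)
go(G(o,-8,20,19.1,25.6,base=70),-8,20)"
```

```text
t: 13.08
position: [544.5, -28.9, 101.9]
orientation: [3.14, -0.347, 3.003]
wrist_force: [-0.5, 0.2, -1.7]
gripper_width: 0.424
grasp_force: 25.0
turn [0.1 0.1 0.1] shift(after turn) [-2.7 -0.5  1. ] shift(now axes) [-2.7 -0.5  1. ] pos [544.5 -28.9 101.9] q [-0.17  0.51  1.47 -0.01  1.5  -1.6 ] w 0.424 F 25.0
turn [0.1 0.1 0.1] shift(after turn) [ -11.7 -184.1   10.5] shift(now axes) [ -11.5 -184.1   10.3] pos [544.5 -28.9 101.9] q [-0.17  0.51  1.47 -0.01  1.5  -1.6 ] w 0.424 F 25.0
```

```bash
python3 -m crank '[{"ax":0,"ay":0,"az":0,"dx":5,"dy":0,"dz":-14,"grip":1},{"ax":0,"ay":0,"az":0,"dx":5,"dy":0,"dz":-14,"grip":1},{"ax":0,"ay":0,"az":0,"dx":-2,"dy":-36,"dz":0,"grip":1},{"ax":0,"ay":0,"az":0,"dx":-5,"dy":-37,"dz":9.5,"grip":1},{"ax":0,"ay":0,"az":0,"dx":-5,"dy":-37,"dz":9.5,"grip":1},{"ax":0,"ay":0,"az":0,"dx":-5,"dy":-37,"dz":9.5,"grip":1},{"ax":0,"ay":0,"az":0,"dx":-5,"dy":-37,"dz":9.5,"grip":1},{"ax":0,"ay":0,"az":0,"dx":0,"dy":0,"dz":0,"grip":1},{"ax":0,"ay":0,"az":0,"dx":0,"dy":0,"dz":0,"grip":1}]'
python3 -c "
from h import *
go(G((510,-210),-8,20,19.1,25.6,base=3),-8,20)"
```

```text
t: 14.2
position: [528.0, -212.0, 89.1]
orientation: [3.14, -0.346, 3.002]
wrist_force: [-0.2, 0.7, 0.1]
gripper_width: 0.425
grasp_force: 25.0
turn [0.1 0.2 0. ] shift(after turn) [-21.6  -0.5  64.5] shift(now axes) [-21.5  -0.7  64.6] pos [ 528.  -212.    89.1] q [-0.44  0.55  1.44 -0.1   1.48 -1.84] w 0.425 F 25.0
```

```bash
python3 -m crank '[{"ax":0,"ay":0,"az":0,"dx":-9.5,"dy":0,"dz":26,"grip":1},{"ax":0,"ay":0,"az":0,"dx":-8,"dy":0,"dz":23,"grip":1},{"ax":0,"ay":0.2,"az":0,"dx":-3.4,"dy":0,"dz":10,"grip":1},{"ax":0,"ay":0,"az":0,"dx":0,"dy":0,"dz":0,"grip":1},{"ax":0,"ay":0,"az":0,"dx":-0.7,"dy":0,"dz":2,"grip":1},{"ax":0,"ay":0,"az":0,"dx":-0.7,"dy":0,"dz":2,"grip":1},{"ax":0,"ay":0,"az":0,"dx":0,"dy":0,"dz":0,"grip":1}]'
python3 -c "
from h import *
go(G((510,-210),-8,20,19.1,25.6,base=3),-8,20)"
```

```text
t: 15.08
position: [527.6, -212.5, 21.6]
orientation: [3.141, -0.35, 3.003]
wrist_force: [0.3, 0.4, 0.1]
gripper_width: 0.424
grasp_force: 25.0
turn [ 0.  -0.1  0. ] shift(after turn) [1.2 0.  1. ] shift(now axes) [1.2 0.  1. ] pos [ 527.6 -212.5   21.6] q [-0.44  0.62  1.5  -0.1   1.36 -1.83] w 0.424 F 25.0
```

```bash
python3 -m crank '[{"ax":0,"ay":0,"az":0,"dx":-0.3,"dy":0,"dz":0.8,"grip":1},{"ax":0,"ay":0,"az":0,"dx":0,"dy":0,"dz":0,"grip":0},{"ax":0,"ay":0,"az":0,"dx":0,"dy":0,"dz":0,"grip":0},{"ax":0,"ay":0,"az":0,"dx":0,"dy":0,"dz":0,"grip":0},{"ax":0,"ay":0,"az":0,"dx":0,"dy":0,"dz":0,"grip":0},{"ax":0,"ay":0,"az":0,"dx":0,"dy":0,"dz":-30,"grip":0},{"ax":0,"ay":0,"az":0,"dx":0,"dy":0,"dz":-50,"grip":0},{"ax":0,"ay":0,"az":0,"dx":0,"dy":0,"dz":-50,"grip":0},{"ax":0,"ay":0,"az":0,"dx":0,"dy":0,"dz":0,"grip":0}]'
python3 -c "
from h import *
im=camera('top'); cv2.imwrite('pics/t2.png',im[:,:,::-1])
for k,b in (('b',(255,170,297,240)),('c',(165,160,214,225)),('a',(385,150,500,250))):
  try: print(k,fit(im,k,b))
  except Exception as x: print(k,x)
go(G((520.3,413.2),-9.2,20,up=120),-9.2,20)"
```

```text
t: 16.2
position: [574.5, -219.8, 145.8]
orientation: [-3.14, -0.343, 3.002]
wrist_force: [0.4, 0.5, -0.4]
gripper_width: 1.002
grasp_force: 0.0
b (array([480.4, 178.9]), np.float32(2.8), np.float64(42.0), np.float64(90.2))
c (array([520.2, 413.2]), np.float32(-9.2), np.float64(45.6), np.float64(99.3))
a (array([ 526.3, -165. ]), np.float32(-26.3), np.float64(6.6), np.float64(13.0))
turn [-0.4  0.1  1.2] shift(after turn) [ 84.5 615.7  43.9] shift(now axes) [ 72.  617.6  39.3] pos [ 572.6 -219.   143.6] q [-0.42  0.58  1.25 -0.09  1.65 -1.84] w 1.001 F 0.0
```

```bash
python3 -m crank '[{"ax":-0.4,"ay":0.1,"az":1.2,"dx":14,"dy":0,"dz":-38,"grip":0},{"ax":0,"ay":0,"az":0,"dx":7,"dy":52,"dz":3.5,"grip":0},{"ax":0,"ay":0,"az":0,"dx":7,"dy":52,"dz":3.5,"grip":0},{"ax":0,"ay":0,"az":0,"dx":7,"dy":52,"dz":3.5,"grip":0},{"ax":0,"ay":0,"az":0,"dx":7,"dy":52,"dz":3.5,"grip":0},{"ax":0,"ay":0,"az":0,"dx":7,"dy":52,"dz":3.5,"grip":0},{"ax":0,"ay":0,"az":0,"dx":7,"dy":52,"dz":3.5,"grip":0},{"ax":0,"ay":0,"az":0,"dx":7,"dy":52,"dz":3.5,"grip":0},{"ax":0,"ay":0,"az":0,"dx":7,"dy":52,"dz":3.5,"grip":0},{"ax":0,"ay":0,"az":0,"dx":7,"dy":52,"dz":3.5,"grip":0}]' >/dev/null
python3 -m crank '[{"ax":0,"ay":0,"az":0,"dx":7,"dy":52,"dz":3.5,"grip":0},{"ax":0,"ay":0,"az":0,"dx":7,"dy":52,"dz":3.5,"grip":0},{"ax":0,"ay":0,"az":0,"dx":0,"dy":40,"dz":3.5,"grip":0},{"ax":0,"ay":0,"az":0,"dx":0,"dy":0,"dz":0,"grip":0},{"ax":0,"ay":0,"az":0,"dx":0,"dy":0,"dz":0,"grip":0}]' >/dev/null
python3 -c "
from h import *
go(G((520.2,413.2),-9.2,20,up=0),-9.2,20)"
```

```text
turn [-0.1 -0.4 -0.1] shift(after turn) [ -6.9   4.7 157.3] shift(now axes) [ -8.    5.  157.3] pos [583.2 398.2 168.7] q [ 0.4   0.67  1.01  0.19  1.77 -1.  ] w 1.003 F 0.0
```

```bash
python3 -m crank '[{"ax":-0.1,"ay":-0.4,"az":-0.1,"dx":-7.5,"dy":4.9,"dz":30,"grip":0},{"ax":0,"ay":0,"az":0,"dx":0,"dy":0,"dz":40,"grip":0},{"ax":0,"ay":0,"az":0,"dx":0,"dy":0,"dz":20,"grip":0},{"ax":0,"ay":0,"az":0,"dx":0,"dy":0,"dz":0,"grip":0},{"ax":0,"ay":0,"az":0,"dx":0,"dy":0,"dz":0,"grip":0}]' >/dev/null
python3 -c "
from h import *
go(G((520.2,413.2),-9.2,20,up=0),-9.2,20)"
```

```text
turn [0.2 0.2 0. ] shift(after turn) [ 1.4 -0.9 70.5] shift(now axes) [ 1.7 -1.1 70.5] pos [562.5 407.2  84.2] q [ 0.42  0.69  1.18  0.19  1.56 -1.02] w 1.0 F 0.0
```

```bash
python3 -m crank '[{"ax":0.1,"ay":0.1,"az":0,"dx":1.5,"dy":-1,"dz":20,"grip":0},{"ax":0,"ay":0,"az":0,"dx":0,"dy":0,"dz":25,"grip":0},{"ax":0,"ay":0,"az":0,"dx":0,"dy":0,"dz":25,"grip":0},{"ax":0,"ay":0,"az":0,"dx":0,"dy":0,"dz":0,"grip":0},{"ax":0,"ay":0,"az":0,"dx":0,"dy":0,"dz":0,"grip":1},{"ax":0,"ay":0,"az":0,"dx":0,"dy":0,"dz":0,"grip":1},{"ax":0,"ay":0,"az":0,"dx":0,"dy":0,"dz":0,"grip":1},{"ax":0,"ay":0,"az":0,"dx":0,"dy":0,"dz":0,"grip":1},{"ax":0,"ay":0,"az":0,"dx":0,"dy":0,"dz":0,"grip":1},{"ax":0,"ay":0,"az":0,"dx":0,"dy":0,"dz":0,"grip":1}]' 25
python3 -c "
from h import *
go(G((520.2,413.2),-9.2,20,up=0),-9.2,20)"
```

```text
t: 20.0
position: [536.6, 411.8, 18.0]
orientation: [3.139, -0.348, 2.983]
wrist_force: [-0.6, 0.9, 1.5]
gripper_width: 0.422
grasp_force: 25.0
turn [0.1 0.1 0.1] shift(after turn) [-0.7 -1.2 -0.7] shift(now axes) [-0.7 -1.2 -0.7] pos [536.6 411.8  18. ] q [ 0.44  0.72  1.3   0.2   1.42 -1.03] w 0.422 F 25.0
```

```bash
sed -i 's/^TUBE=.*/TUBE=np.array([470.0,-19.5])/' h.py
python3 -m crank '[{"ax":0,"ay":0,"az":0,"dx":10,"dy":0,"dz":-26,"grip":1},{"ax":0,"ay":0,"az":0,"dx":14,"dy":0,"dz":-38,"grip":1},{"ax":0,"ay":0,"az":0,"dx":14,"dy":0,"dz":-38,"grip":1},{"ax":0,"ay":0,"az":0,"dx":0,"dy":0,"dz":0,"grip":1},{"ax":0,"ay":0,"az":0,"dx":0,"dy":0,"dz":0,"grip":1}]'
python3 -c "
from h import *
go(*lipT((*TUBE,125),-8,0,19.1,25.3))"
```

```text
t: 20.62
position: [534.8, 410.7, 125.2]
orientation: [-3.141, -0.349, 2.982]
wrist_force: [0.9, 0.8, -3.3]
gripper_width: 0.423
grasp_force: 25.0
turn [ 0.4 -0.  -1.1] shift(after turn) [ -65.7 -435.   -33. ] shift(now axes) [ -73.9 -433.5  -35.8] pos [534.8 410.7 125.2] q [ 0.44  0.63  1.19  0.19  1.61 -0.99] w 0.423 F 25.0
```

```bash
python3 -m crank '[{"ax":0.4,"ay":0,"az":-1.1,"dx":0,"dy":0,"dz":0,"grip":1},{"ax":0,"ay":0,"az":0,"dx":-3,"dy":-22,"dz":-1.5,"grip":1},{"ax":0,"ay":0,"az":0,"dx":-6.6,"dy":-44,"dz":-3.3,"grip":1},{"ax":0,"ay":0,"az":0,"dx":-6.6,"dy":-44,"dz":-3.3,"grip":1},{"ax":0,"ay":0,"az":0,"dx":-6.6,"dy":-44,"dz":-3.3,"grip":1},{"ax":0,"ay":0,"az":0,"dx":-6.6,"dy":-44,"dz":-3.3,"grip":1},{"ax":0,"ay":0,"az":0,"dx":-6.6,"dy":-44,"dz":-3.3,"grip":1},{"ax":0,"ay":0,"az":0,"dx":-6.6,"dy":-44,"dz":-3.3,"grip":1},{"ax":0,"ay":0,"az":0,"dx":-6.6,"dy":-44,"dz":-3.3,"grip":1}]' >/dev/null
python3 -m crank '[{"ax":0,"ay":0,"az":0,"dx":-6.6,"dy":-44,"dz":-3.3,"grip":1},{"ax":0,"ay":0,"az":0,"dx":-6.6,"dy":-44,"dz":-3.3,"grip":1},{"ax":0,"ay":0,"az":0,"dx":-3,"dy":-18,"dz":-1.5,"grip":1},{"ax":0,"ay":0,"az":0,"dx":0,"dy":0,"dz":0,"grip":1},{"ax":0,"ay":0,"az":0,"dx":0,"dy":0,"dz":0,"grip":1},{"ax":0,"ay":0,"az":0,"dx":0,"dy":0,"dz":0,"grip":1}]'
python3 -c "
from h import *
go(*lipT((*TUBE,125),-8,0,19.1,25.3))
go(*lipT((*TUBE,91),-8,0,19.1,25.3))"
```

```text
t: 22.5
position: [546.7, -29.2, 134.6]
orientation: [3.14, -0.348, 3.005]
wrist_force: [0.0, 0.1, -1.0]
gripper_width: 0.427
grasp_force: 25.0
turn [0.1 0.1 0.2] shift(after turn) [-0.3 -1.1  0.8] shift(now axes) [-0.3 -1.1  0.8] pos [546.7 -29.2 134.6] q [-0.17  0.49  1.43 -0.01  1.57 -1.6 ] w 0.427 F 25.0
turn [0.1 0.1 0.2] shift(after turn) [-12.   -1.1  32.7] shift(now axes) [-11.9  -1.1  32.7] pos [546.7 -29.2 134.6] q [-0.17  0.49  1.43 -0.01  1.57 -1.6 ] w 0.427 F 25.0
```

```bash
python3 -m crank '[{"ax":0,"ay":0,"az":0,"dx":-3,"dy":-0.5,"dz":8.2,"grip":1},{"ax":0,"ay":0,"az":0,"dx":-3,"dy":0,"dz":8.2,"grip":1},{"ax":0,"ay":0,"az":0,"dx":-3,"dy":0,"dz":8.2,"grip":1},{"ax":0,"ay":0,"az":0,"dx":-3,"dy":0,"dz":8.2,"grip":1},{"ax":0,"ay":0,"az":0,"dx":0,"dy":0,"dz":0,"grip":1},{"ax":0,"ay":0,"az":0,"dx":0,"dy":0,"dz":0,"grip":1}]'
python3 -c "
from h import *
go(*lipT((*TUBE,91),-8,0,19.1,25.3))
s=camera('scene')
cv2.imwrite('pics/p5.png',cv2.resize(s[190:240,325:375],None,fx=10,fy=10,interpolation=cv2.INTER_CUBIC)[:,:,::-1])"
```

```text
t: 23.25
position: [545.9, -30.6, 99.7]
orientation: [3.14, -0.35, 3.003]
wrist_force: [-2.9, 3.0, -0.1]
gripper_width: 0.424
grasp_force: 25.0
turn [ 0.1 -0.1  0. ] shift(after turn) [-0.5  0.4 -0.3] shift(now axes) [-0.5  0.4 -0.3] pos [545.9 -30.6  99.7] q [-0.18  0.52  1.47 -0.01  1.5  -1.6 ] w 0.424 F 25.0
```

View pics/p5.png

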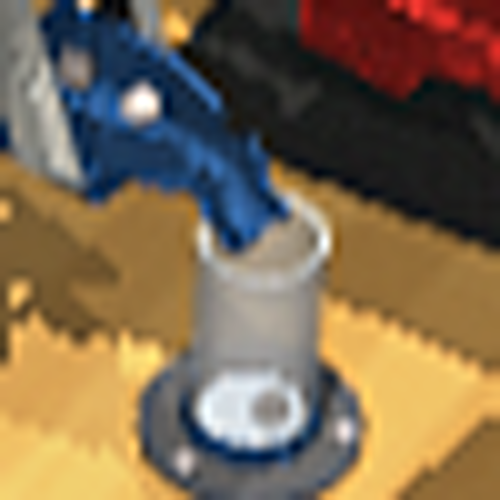

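Blue lip (crop ~258,235) is in the mouth (265,238) and both balls are in the tray, with a slight rim contact force. I'll ease off and tip.

```bash
python3 -m crank '[{"ax":0,"ay":0,"az":0,"dx":1.8,"dy":2,"dz":-0.4,"grip":1},{"ax":0,"ay":0,"az":0,"dx":0,"dy":0,"dz":0,"grip":1},{"ax":0,"ay":0,"az":0,"dx":0,"dy":0,"dz":0,"grip":1}]'
python3 -m crank '[{"ax":0,"ay":-5,"az":0,"dx":3.1,"dy":0,"dz":-6.1,"grip":1},{"ax":0,"ay":-5,"az":0,"dx":3.1,"dy":0,"dz":-6.1,"grip":1},{"ax":0,"ay":-5,"az":0,"dx":3.1,"dy":0,"dz":-6.1,"grip":1},{"ax":0,"ay":0,"az":0,"dx":0,"dy":0,"dz":0,"grip":1},{"ax":0,"ay":0,"az":0,"dx":0,"dy":0,"dz":0,"grip":1}]'
python3 -c "
from h import *
go(*lipT((*TUBE,91),-8,15,19.1,25.3))"
```

```text
t: 23.68
position: [546.5, -29.3, 100.9]
orientation: [3.141, -0.346, 3.003]
wrist_force: [0.0, 0.0, -1.7]
gripper_width: 0.42
grasp_force: 25.0
t: 24.3
position: [542.1, -28.6, 120.8]
orientation: [3.141, -0.086, 3.002]
wrist_force: [-0.3, -0.3, -2.0]
gripper_width: 0.426
grasp_force: 25.0
turn [0.1 0.1 0. ] shift(after turn) [ 0.1 -1.1  1.3] shift(now axes) [ 0.1 -1.1  1.3] pos [542.1 -28.6 120.8] q [-0.18  0.35  1.65 -0.    1.23 -1.61] w 0.426 F 25.0
```

```bash
python3 -m crank '[{"ax":0,"ay":-5,"az":0,"dx":3.1,"dy":-0.2,"dz":-5.8,"grip":1},{"ax":0,"ay":-5,"az":0,"dx":3.1,"dy":-0.2,"dz":-5.8,"grip":1},{"ax":0,"ay":-5,"az":0,"dx":3.1,"dy":0,"dz":-6.1,"grip":1},{"ax":0,"ay":-5,"az":0,"dx":3.1,"dy":0,"dz":-6.1,"grip":1},{"ax":0,"ay":0,"az":0,"dx":0,"dy":0,"dz":0,"grip":1},{"ax":0,"ay":0,"az":0,"dx":0,"dy":0,"dz":0,"grip":1}]'
python3 -c "
from h import *
go(*lipT((*TUBE,91),-8,35,19.1,25.3))"
```

```text
t: 25.05
position: [529.4, -27.2, 143.9]
orientation: [3.141, 0.262, 3.002]
wrist_force: [-0.3, 1.0, -1.6]
gripper_width: 0.426
grasp_force: 25.0
turn [0.1 0.  0. ] shift(after turn) [ 1.9 -0.6  0.8] shift(now axes) [ 1.9 -0.6  0.8] pos [529.4 -27.2 143.9] q [-0.19  0.13  1.93  0.02  0.82 -1.64] w 0.426 F 25.0
```

```bash
python3 -m crank '[{"ax":0,"ay":-5,"az":0,"dx":4,"dy":-0.3,"dz":-6,"grip":1},{"ax":0,"ay":-5,"az":0,"dx":4,"dy":0,"dz":-6,"grip":1},{"ax":0,"ay":-5,"az":0,"dx":4,"dy":0,"dz":-6,"grip":1},{"ax":0,"ay":-5,"az":0,"dx":4,"dy":0,"dz":-6,"grip":1},{"ax":0,"ay":0,"az":0,"dx":0,"dy":0,"dz":0,"grip":1},{"ax":0,"ay":0,"az":0,"dx":0,"dy":0,"dz":0,"grip":1},{"ax":0,"ay":0,"az":0,"dx":0,"dy":0,"dz":0,"grip":1},{"ax":0,"ay":0,"az":0,"dx":0,"dy":0,"dz":0,"grip":1},{"ax":0,"ay":0,"az":0,"dx":0,"dy":0,"dz":0,"grip":1}]'
python3 -c "
from h import *
go(*lipT((*TUBE,91),-8,55,19.1,25.3))
s=camera('scene')
cv2.imwrite('pics/p6.png',cv2.resize(s[180:250,315:385],None,fx=7,fy=7,interpolation=cv2.INTER_CUBIC)[:,:,::-1])"
```

```text
t: 26.18
position: [504.7, -23.9, 159.8]
orientation: [3.14, 0.612, 3.002]
wrist_force: [-0.4, 1.0, -0.8]
gripper_width: 0.425
grasp_force: 25.0
turn [ 0.1  0.1 -0. ] shift(after turn) [-1.5 -0.4  1.6] shift(now axes) [-1.5 -0.4  1.6] pos [504.7 -23.9 159.8] q [-0.22 -0.04  2.24  0.15  0.34 -1.78] w 0.425 F 25.0
```

View pics/p6.png

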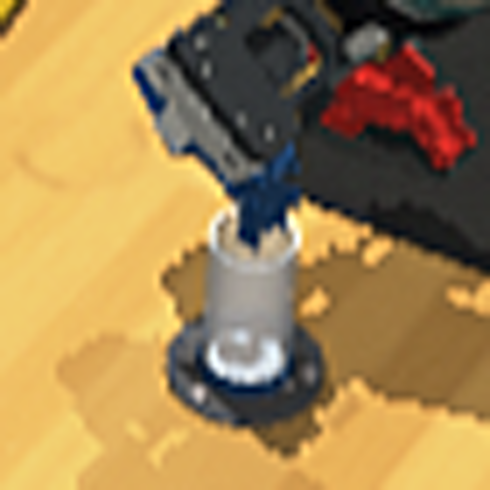

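Balls show on the tube floor (crop ~240,350). Returning to level, lip in the mouth.

```bash
python3 -m crank '[{"ax":0,"ay":5,"az":0,"dx":-3,"dy":-0.3,"dz":6.1,"grip":1},{"ax":0,"ay":5,"az":0,"dx":-3,"dy":0,"dz":6.1,"grip":1},{"ax":0,"ay":5,"az":0,"dx":-3,"dy":0,"dz":6.1,"grip":1},{"ax":0,"ay":5,"az":0,"dx":-3,"dy":0,"dz":6.1,"grip":1},{"ax":0,"ay":5,"az":0,"dx":-3,"dy":0,"dz":6.1,"grip":1},{"ax":0,"ay":0,"az":0,"dx":0,"dy":0,"dz":0,"grip":1},{"ax":0,"ay":0,"az":0,"dx":0,"dy":0,"dz":0,"grip":1}]'
python3 -c "
from h import *
go(*lipT((*TUBE,91),-8,30,19.1,25.3))"
```

```text
t: 27.1
position: [529.5, -27.6, 138.2]
orientation: [3.14, 0.175, 3.002]
wrist_force: [-1.1, 0.0, -1.9]
gripper_width: 0.424
grasp_force: 25.0
turn [0.1 0.  0. ] shift(after turn) [-2.4 -0.3  1.4] shift(now axes) [-2.4 -0.3  1.4] pos [529.5 -27.6 138.2] q [-0.19  0.18  1.86  0.01  0.93 -1.63] w 0.424 F 25.0
```

```bash
python3 -m crank '[{"ax":0,"ay":5,"az":0,"dx":-3.4,"dy":-0.2,"dz":6.3,"grip":1},{"ax":0,"ay":5,"az":0,"dx":-3.4,"dy":0,"dz":6.3,"grip":1},{"ax":0,"ay":5,"az":0,"dx":-3.4,"dy":0,"dz":6.2,"grip":1},{"ax":0,"ay":5,"az":0,"dx":-3.2,"dy":0,"dz":6.1,"grip":1},{"ax":0,"ay":5,"az":0,"dx":-3,"dy":0,"dz":6.1,"grip":1},{"ax":0,"ay":5,"az":0,"dx":-3,"dy":0,"dz":6.1,"grip":1},{"ax":0,"ay":0,"az":0,"dx":0,"dy":0,"dz":0,"grip":1},{"ax":0,"ay":0,"az":0,"dx":0,"dy":0,"dz":0,"grip":1}]'
python3 -c "
from h import *
go(*lipT((*TUBE,91),-8,0,19.1,25.3))
s=camera('scene')
A=cv2.resize(s[190:240,325:375],None,fx=8,fy=8,interpolation=cv2.INTER_CUBIC)
cv2.imwrite('pics/p7.png',A[:,:,::-1])
go(G((505,-305),-8,20,19.1,25.3,base=70),-8,20)"
```

```text
t: 28.1
position: [547.4, -30.3, 101.7]
orientation: [3.141, -0.346, 3.003]
wrist_force: [-0.1, -0.1, -1.5]
gripper_width: 0.426
grasp_force: 25.0
turn [0.  0.2 0.1] shift(after turn) [ 0.  -0.   2.1] shift(now axes) [ 0.  -0.   2.1] pos [547.4 -30.3 101.7] q [-0.17  0.52  1.47 -0.01  1.5  -1.6 ] w 0.426 F 25.0
turn [0.  0.2 0.1] shift(after turn) [ -16.8 -277.9    9.1] shift(now axes) [ -16.5 -277.9    9. ] pos [547.4 -30.3 102.1] q [-0.17  0.52  1.47 -0.01  1.5  -1.6 ] w 0.421 F 25.0
```

View pics/p7.png

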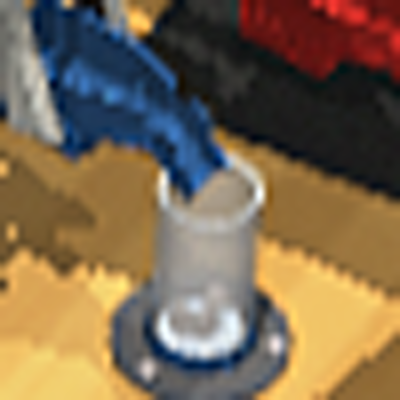

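Blue tray is empty and the balls sit at the tube bottom (crop 205,315). Taking the blue tray to the mat.

```bash
python3 -m crank '[{"ax":0,"ay":0.2,"az":0,"dx":5,"dy":0,"dz":-14,"grip":1},{"ax":0,"ay":0,"az":0,"dx":5,"dy":0,"dz":-14,"grip":1},{"ax":0,"ay":0,"az":0,"dx":-1.8,"dy":-39.7,"dz":-0.4,"grip":1},{"ax":0,"ay":0,"az":0,"dx":-1.8,"dy":-39.7,"dz":-0.4,"grip":1},{"ax":0,"ay":0,"az":0,"dx":-1.8,"dy":-39.7,"dz":-0.4,"grip":1},{"ax":0,"ay":0,"az":0,"dx":-1.8,"dy":-39.7,"dz":-0.4,"grip":1},{"ax":0,"ay":0,"az":0,"dx":-1.8,"dy":-39.7,"dz":-0.4,"grip":1},{"ax":0,"ay":0,"az":0,"dx":-1.8,"dy":-39.7,"dz":-0.4,"grip":1},{"ax":0,"ay":0,"az":0,"dx":-1.8,"dy":-39.7,"dz":-0.4,"grip":1},{"ax":0,"ay":0,"az":0,"dx":0,"dy":0,"dz":0,"grip":1}]' >/dev/null
python3 -m crank '[{"ax":0,"ay":0,"az":0,"dx":0,"dy":0,"dz":0,"grip":1}]' >/dev/null
python3 -c "
from h import *
go(G((505,-305),-8,20,19.1,25.3,base=3),-8,20)"
```

```text
turn [ 0.1 -0.1  0. ] shift(after turn) [-36.3  -0.4 103. ] shift(now axes) [-36.5  -0.6 102.9] pos [ 522.3 -307.   130. ] q [-0.56  0.57  1.3  -0.14  1.6  -1.97] w 0.424 F 25.0
```

```bash
python3 -m crank '[{"ax":0,"ay":0,"az":0,"dx":-11,"dy":-0.5,"dz":32,"grip":1},{"ax":0,"ay":0,"az":0,"dx":-11,"dy":0,"dz":32,"grip":1},{"ax":0,"ay":0,"az":0,"dx":-8,"dy":0,"dz":22,"grip":1},{"ax":0,"ay":0,"az":0,"dx":-4,"dy":0,"dz":12,"grip":1},{"ax":0,"ay":0,"az":0,"dx":0,"dy":0,"dz":0,"grip":1},{"ax":0,"ay":0,"az":0,"dx":0,"dy":0,"dz":0,"grip":1}]'
python3 -c "
from h import *
go(G((505,-305),-8,20,19.1,25.3,base=3),-8,20)"
```

```text
t: 30.28
position: [521.1, -307.7, 26.5]
orientation: [3.141, -0.35, 3.003]
wrist_force: [0.8, 0.1, -1.5]
gripper_width: 0.424
grasp_force: 25.0
turn [-0.  -0.   0.1] shift(after turn) [-2.   0.4  5.4] shift(now axes) [-2.   0.4  5.4] pos [ 521.1 -307.7   26.5] q [-0.56  0.65  1.42 -0.14  1.4  -1.94] w 0.424 F 25.0
```

```bash
python3 -m crank '[{"ax":0,"ay":0,"az":0,"dx":-1,"dy":0,"dz":2.7,"grip":1},{"ax":0,"ay":0,"az":0,"dx":-1,"dy":0,"dz":2.7,"grip":1},{"ax":0,"ay":0,"az":0,"dx":0,"dy":0,"dz":0,"grip":1},{"ax":0,"ay":0,"az":0,"dx":0,"dy":0,"dz":0,"grip":0},{"ax":0,"ay":0,"az":0,"dx":0,"dy":0,"dz":0,"grip":0},{"ax":0,"ay":0,"az":0,"dx":0,"dy":0,"dz":0,"grip":0},{"ax":0,"ay":0,"az":0,"dx":0,"dy":0,"dz":0,"grip":0},{"ax":0,"ay":0,"az":0,"dx":0,"dy":0,"dz":-35,"grip":0},{"ax":0,"ay":0,"az":0,"dx":0,"dy":0,"dz":-55,"grip":0},{"ax":0,"ay":0,"az":0,"dx":0,"dy":0,"dz":-55,"grip":0}]'
python3 -c "
from h import *
im=camera('top')
print(fit(im,'b',(250,150,300,245)))
for k,b in (('a',(390,150,500,250)),('c',(390,150,500,250))):
  try: print(k,fit(im,k,b))
  except Exception as x: print(k,x)
o,p,*_=fit(im,'b',(250,150,300,245))
go(G(o,p,20,up=120),p,20)"
```

```text
t: 31.52
position: [569.9, -314.6, 156.9]
orientation: [3.14, -0.352, 3.003]
wrist_force: [1.0, -0.2, 0.4]
gripper_width: 1.001
grasp_force: 0.0
(array([480.4, 178.9]), np.float32(2.8), np.float64(42.0), np.float64(89.8))
a max() iterable argument is empty
c (array([ 516.1, -271.3]), np.float32(-22.4), np.float64(13.7), np.float64(26.4))
turn [  3.4   0.6 -10.2] shift(after turn) [-2.000e-01  4.995e+02  3.480e+01] shift(now axes) [ 88.4 488.7  63.8] pos [ 574.8 -316.6  164. ] q [-0.53  0.62  1.11 -0.13  1.72 -1.96] w 1.0 F 0.0
```

```bash
python3 -m crank '[{"ax":1.7,"ay":0.3,"az":-5.1,"dx":0,"dy":0,"dz":0,"grip":0},{"ax":1.7,"ay":0.3,"az":-5.1,"dx":0,"dy":0,"dz":0,"grip":0},{"ax":0,"ay":0,"az":0,"dx":0,"dy":50,"dz":1,"grip":0},{"ax":0,"ay":0,"az":0,"dx":0,"dy":50,"dz":1,"grip":0},{"ax":0,"ay":0,"az":0,"dx":0,"dy":50,"dz":1,"grip":0},{"ax":0,"ay":0,"az":0,"dx":0,"dy":50,"dz":1,"grip":0},{"ax":0,"ay":0,"az":0,"dx":0,"dy":50,"dz":1,"grip":0},{"ax":0,"ay":0,"az":0,"dx":0,"dy":50,"dz":1,"grip":0},{"ax":0,"ay":0,"az":0,"dx":0,"dy":50,"dz":1,"grip":0},{"ax":0,"ay":0,"az":0,"dx":0,"dy":50,"dz":1,"grip":0}]' >/dev/null
python3 -m crank '[{"ax":0,"ay":0,"az":0,"dx":0,"dy":50,"dz":1,"grip":0},{"ax":0,"ay":0,"az":0,"dx":0,"dy":48,"dz":1,"grip":0},{"ax":0,"ay":0,"az":0,"dx":0,"dy":0,"dz":0,"grip":0},{"ax":0,"ay":0,"az":0,"dx":0,"dy":0,"dz":0,"grip":0}]' >/dev/null
python3 -c "
from h import *
go(G((480.4,178.9),2.8,20),2.8,20)
im=camera('top'); print([fit(im,k,(385,160,505,250)) for k in 'ac'])"
```

```text
turn [ 0.3 -0.7  0.1] shift(after turn) [ -3.2  -0.2 138.8] shift(now axes) [ -4.9  -1.1 138.7] pos [542.1 182.1 150. ] q [ 0.17  0.52  1.34  0.05  1.64 -1.46] w 1.0 F 0.0
[(array([ 484.3, -225.8]), np.float32(-7.6), np.float64(51.4), np.float64(109.1)), (array([ 506.6, -310.1]), np.float32(-8.2), np.float64(52.4), np.float64(106.9))]
```

Red was nudged about 27 mm on the mat, but it's still well inside. Now the yellow tray.

```bash
python3 -m crank '[{"ax":0.3,"ay":-0.7,"az":0.1,"dx":-4,"dy":-0.7,"dz":30,"grip":0},{"ax":0,"ay":0,"az":0,"dx":0,"dy":0,"dz":40,"grip":0},{"ax":0,"ay":0,"az":0,"dx":0,"dy":0,"dz":0,"grip":0},{"ax":0,"ay":0,"az":0,"dx":0,"dy":0,"dz":0,"grip":0}]' >/dev/null
python3 -c "
from h import *
go(G((480.4,178.9),2.8,20),2.8,20)"
```

```text
turn [ 0.1  0.1 -0. ] shift(after turn) [ 1.5  0.5 70.4] shift(now axes) [ 1.6  0.3 70.4] pos [523.1 180.5  84.1] q [ 0.18  0.54  1.48  0.05  1.47 -1.46] w 0.998 F 0.0
```

```bash
python3 -m crank '[{"ax":0,"ay":0,"az":0,"dx":1.5,"dy":0.4,"dz":20,"grip":0},{"ax":0,"ay":0,"az":0,"dx":0,"dy":0,"dz":25,"grip":0},{"ax":0,"ay":0,"az":0,"dx":0,"dy":0,"dz":25,"grip":0},{"ax":0,"ay":0,"az":0,"dx":0,"dy":0,"dz":0,"grip":0},{"ax":0,"ay":0,"az":0,"dx":0,"dy":0,"dz":0,"grip":1},{"ax":0,"ay":0,"az":0,"dx":0,"dy":0,"dz":0,"grip":1},{"ax":0,"ay":0,"az":0,"dx":0,"dy":0,"dz":0,"grip":1},{"ax":0,"ay":0,"az":0,"dx":0,"dy":0,"dz":0,"grip":1},{"ax":0,"ay":0,"az":0,"dx":0,"dy":0,"dz":0,"grip":1},{"ax":0,"ay":0,"az":0,"dx":0,"dy":0,"dz":0,"grip":1}]' 25
python3 -m crank '[{"ax":0,"ay":0,"az":0,"dx":14,"dy":0,"dz":-38,"grip":1},{"ax":0,"ay":0,"az":0,"dx":14,"dy":0,"dz":-38,"grip":1},{"ax":0,"ay":0,"az":0,"dx":14,"dy":0,"dz":-38,"grip":1},{"ax":0,"ay":0,"az":0,"dx":0,"dy":0,"dz":0,"grip":1}]' 
python3 -c "
from h import *
go(G((505,-400),-5,20,20,25.5,base=3),-5,20)"
```

```text
t: 35.12
position: [496.4, 180.7, 17.8]
orientation: [3.139, -0.349, -3.092]
wrist_force: [-0.2, -0.1, 0.6]
gripper_width: 0.421
grasp_force: 25.0
t: 35.62
position: [497.7, 180.7, 141.8]
orientation: [3.138, -0.342, -3.092]
wrist_force: [-0.0, 0.5, -1.5]
gripper_width: 0.426
grasp_force: 25.0
turn [-2.5  0.4  7.4] shift(after turn) [-112.  -577.8   87.9] shift(now axes) [ -36.4 -583.1  113.5] pos [497.7 180.7 141.8] q [ 0.18  0.45  1.48  0.05  1.55 -1.45] w 0.426 F 25.0
```

```bash
python3 -m crank '[{"ax":-2.5,"ay":0.4,"az":7.4,"dx":0,"dy":0,"dz":0,"grip":1},{"ax":0,"ay":0,"az":0,"dx":-5.9,"dy":-30,"dz":-2.1,"grip":1},{"ax":0,"ay":0,"az":0,"dx":-5.9,"dy":-50,"dz":-2.1,"grip":1},{"ax":0,"ay":0,"az":0,"dx":-5.9,"dy":-50,"dz":-2.1,"grip":1},{"ax":0,"ay":0,"az":0,"dx":-5.9,"dy":-50,"dz":-2.1,"grip":1},{"ax":0,"ay":0,"az":0,"dx":-5.9,"dy":-50,"dz":-2.1,"grip":1},{"ax":0,"ay":0,"az":0,"dx":-5.9,"dy":-50,"dz":-2.1,"grip":1},{"ax":0,"ay":0,"az":0,"dx":-5.9,"dy":-50,"dz":-2.1,"grip":1},{"ax":0,"ay":0,"az":0,"dx":-5.9,"dy":-50,"dz":-2.1,"grip":1},{"ax":0,"ay":0,"az":0,"dx":-5.9,"dy":-50,"dz":-2.1,"grip":1}]' >/dev/null
python3 -m crank '[{"ax":0,"ay":0,"az":0,"dx":-5.9,"dy":-50,"dz":-2.1,"grip":1},{"ax":0,"ay":0,"az":0,"dx":-5.9,"dy":-50,"dz":-2.1,"grip":1},{"ax":0,"ay":0,"az":0,"dx":-5.9,"dy":-47,"dz":-2.1,"grip":1},{"ax":0,"ay":0,"az":0,"dx":0,"dy":0,"dz":0,"grip":1},{"ax":0,"ay":0,"az":0,"dx":0,"dy":0,"dz":0,"grip":1}]' 
python3 -c "
from h import *
go(G((505,-400),-5,20,19.5,25.5,base=3),-5,20)"
```

```text
t: 37.5
position: [519.5, -400.2, 137.4]
orientation: [3.14, -0.358, 3.054]
wrist_force: [0.9, 0.4, -1.1]
gripper_width: 0.421
grasp_force: 25.0
turn [ 0.1 -0.5 -0. ] shift(after turn) [-42.   -1.1 108.6] shift(now axes) [-43.   -1.2 108.2] pos [ 519.5 -400.2  137.4] q [-0.65  0.63  1.17 -0.19  1.65 -2.12] w 0.421 F 25.0
```

```bash
python3 -m crank '[{"ax":0.1,"ay":-0.5,"az":0,"dx":-12,"dy":-1,"dz":32,"grip":1},{"ax":0,"ay":0,"az":0,"dx":-12,"dy":0,"dz":32,"grip":1},{"ax":0,"ay":0,"az":0,"dx":-11,"dy":0,"dz":28,"grip":1},{"ax":0,"ay":0,"az":0,"dx":-4,"dy":0,"dz":11,"grip":1},{"ax":0,"ay":0,"az":0,"dx":0,"dy":0,"dz":0,"grip":1},{"ax":0,"ay":0,"az":0,"dx":0,"dy":0,"dz":0,"grip":1}]'
python3 -c "
from h import *
go(G((505,-400),-5,20,19.5,25.5,base=3),-5,20)"
```

```text
t: 38.25
position: [522.1, -402.6, 30.4]
orientation: [-3.137, -0.345, 3.053]
wrist_force: [0.6, -0.2, -0.8]
gripper_width: 0.428
grasp_force: 25.0
turn [-0.3  0.2 -0. ] shift(after turn) [-2.7  1.1  9. ] shift(now axes) [-2.7  1.2  9. ] pos [ 522.1 -402.6   30.4] q [-0.66  0.71  1.29 -0.19  1.44 -2.09] w 0.428 F 25.0
```

```bash
python3 -m crank '[{"ax":-0.3,"ay":0.2,"az":0,"dx":-1.5,"dy":0,"dz":4.5,"grip":1},{"ax":0,"ay":0,"az":0,"dx":-1.3,"dy":0,"dz":4.3,"grip":1},{"ax":0,"ay":0,"az":0,"dx":0,"dy":0,"dz":0,"grip":1},{"ax":0,"ay":0,"az":0,"dx":0,"dy":0,"dz":0,"grip":0},{"ax":0,"ay":0,"az":0,"dx":0,"dy":0,"dz":0,"grip":0},{"ax":0,"ay":0,"az":0,"dx":0,"dy":0,"dz":0,"grip":0},{"ax":0,"ay":0,"az":0,"dx":0,"dy":0,"dz":0,"grip":0},{"ax":0,"ay":0,"az":0,"dx":0,"dy":0,"dz":-35,"grip":0},{"ax":0,"ay":0,"az":0,"dx":0,"dy":0,"dz":-55,"grip":0},{"ax":0,"ay":0,"az":0,"dx":0,"dy":0,"dz":-55,"grip":0}]'
python3 -c "
from h import *
im=camera('top')
# plunger: foot/cup and knob
m=mask(im,(5,170,120),(17,255,255),(318,130,342,150)); M=cv2.moments(m); print('knob px',M['m10']/M['m00'],M['m01']/M['m00'],m.sum()/255)
k=(M['m10']/M['m00'],M['m01']/M['m00']); print(cast('top',k,129).round(1))
hs=cv2.cvtColor(im,cv2.COLOR_RGB2HSV); st=cv2.inRange(hs,(0,0,60),(180,70,255)); b=np.zeros_like(st); b[135:172,308:350]=st[135:172,308:350]
c=big(cv2.morphologyEx(b,cv2.MORPH_CLOSE,np.ones((7,7)))); r=cv2.minAreaRect(c); print('stand',r,cast('top',r[0],4).round(1))
s=camera('scene'); m=mask(s,(5,170,120),(17,255,255),(285,180,305,205)); M=cv2.moments(m); print('scene knob',M['m10']/max(M['m00'],1),M['m01']/max(M['m00'],1),m.sum()/255)
for x,y in ((664,36),(660,36),(668,36),(664,32)): print(proj('top',(x,y,117.5)),proj('scene',(x,y,121)))
cv2.imwrite('pics/p8.png',np.hstack([cv2.resize(im[125:175,300:360],None,fx=6,fy=6,interpolation=cv2.INTER_CUBIC),cv2.resize(s[180:230,265:325],None,fx=6,fy=6,interpolation=cv2.INTER_CUBIC)])[:,:,::-1])"
```

```text
t: 39.5
position: [570.8, -407.0, 157.2]
orientation: [3.139, -0.351, 3.053]
wrist_force: [0.7, -0.9, 0.8]
gripper_width: 1.001
grasp_force: 0.0
knob px 335.5 137.27397260273972 146.0
[[673.7  19.9 129. ]]
stand ((327.8578186035156, 152.6926727294922), (22.317354202270508, 22.700483322143555), 73.3007583618164) [[665.   36.7   4. ]]
scene knob 293.44444444444446 194.06666666666666 45.0
[[329.26897105 141.8567458 ]] [[294.63399367 194.99268758]]
[[329.23307675 143.28863746]] [[295.59039406 195.43332434]]
[[329.30482078 140.42661121]] [[293.6793937  194.55289333]]
[[330.75280486 141.90103419]] [[295.31465263 194.33204711]]
```

View pics/p8.png

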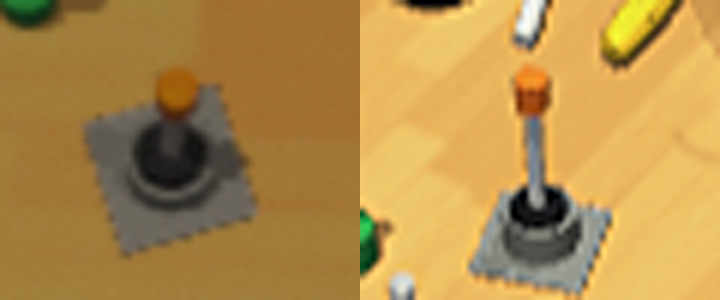

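Picture: orange knob in the top view at px ≈(329.1,139.9), stand square at (327.9,152.7), so plunger at ≈(666,36.5). It stands upright in the grey stand.

```bash
python3 -c "
from h import *
im=camera('top'); m=mask(im,*COL['b'],(385,160,520,260));print(fit(im,'b',(385,160,520,260)))
go((666,36.5,200),0,0)"
```

```text
(array([ 377.1, -153.5]), np.float32(-88.4), np.float64(8.2), np.float64(11.0))
turn [  0.8 -19.7  -5. ] shift(after turn) [-93.3 444.5 -40.8] shift(now axes) [-36.5 450.9 -57.4] pos [ 572.7 -408.   159.2] q [-0.62  0.69  0.99 -0.18  1.76 -2.11] w 1.005 F 0.0
```

```bash
python3 -m crank '[{"ax":0.4,"ay":-9.8,"az":-2.5,"dx":0,"dy":0,"dz":0,"grip":0.4},{"ax":0.4,"ay":-9.8,"az":-2.5,"dx":0,"dy":0,"dz":-40,"grip":0.4},{"ax":0,"ay":0,"az":0,"dx":-10,"dy":45,"dz":0,"grip":0.4},{"ax":0,"ay":0,"az":0,"dx":-10,"dy":50,"dz":0,"grip":0.4},{"ax":0,"ay":0,"az":0,"dx":-10,"dy":50,"dz":0,"grip":0.4},{"ax":0,"ay":0,"az":0,"dx":-10,"dy":50,"dz":0,"grip":0.4},{"ax":0,"ay":0,"az":0,"dx":-10,"dy":50,"dz":0,"grip":0.4},{"ax":0,"ay":0,"az":0,"dx":-10,"dy":50,"dz":0,"grip":0.4},{"ax":0,"ay":0,"az":0,"dx":-10,"dy":50,"dz":0,"grip":0.4},{"ax":0,"ay":0,"az":0,"dx":-10,"dy":50,"dz":0,"grip":0.4}]' >/dev/null
python3 -m crank '[{"ax":0,"ay":0,"az":0,"dx":-10,"dy":49,"dz":0,"grip":0.4},{"ax":0,"ay":0,"az":0,"dx":0,"dy":0,"dz":0,"grip":0.4},{"ax":0,"ay":0,"az":0,"dx":0,"dy":0,"dz":0,"grip":0.4},{"ax":0,"ay":0,"az":0,"dx":0,"dy":0,"dz":0,"grip":0.4}]'
python3 -c "
from h import *
go((666,36.5,114),0,0)
im=camera('top')
for k in 'acb': print(k,fit(im,k,(385,160,520,260)))"
```

```text
t: 41.4
position: [667.5, 34.7, 195.6]
orientation: [3.139, -0.009, 3.139]
wrist_force: [-0.6, 0.9, -0.3]
gripper_width: 0.598
grasp_force: 0.0
turn [ 0.2 -0.5 -0.2] shift(after turn) [ 1.5  1.8 81.6] shift(now axes) [ 0.8  1.6 81.6] pos [667.5  34.7 195.6] q [-0.05  0.43  1.31  0.    1.4  -1.62] w 0.598 F 0.0
a (array([ 484.7, -225.7]), np.float32(-6.6), np.float64(50.8), np.float64(111.3))
c (array([ 506.7, -310.5]), np.float32(-7.3), np.float64(52.2), np.float64(106.5))
b (array([ 505.7, -406.2]), np.float32(-2.4), np.float64(50.8), np.float64(109.2))
```

```bash
python3 -m crank '[{"ax":0.2,"ay":-0.5,"az":-0.2,"dx":1,"dy":1.7,"dz":20,"grip":0.4},{"ax":0,"ay":0,"az":0,"dx":0,"dy":0,"dz":25,"grip":0.4},{"ax":0,"ay":0,"az":0,"dx":0,"dy":0,"dz":25,"grip":0.4},{"ax":0,"ay":0,"az":0,"dx":0,"dy":0,"dz":11,"grip":0.4},{"ax":0,"ay":0,"az":0,"dx":0,"dy":0,"dz":0,"grip":0.4},{"ax":0,"ay":0,"az":0,"dx":0,"dy":0,"dz":0,"grip":0.4}]'
python3 -m crank '[{"ax":0,"ay":0,"az":0,"dx":0,"dy":0,"dz":0,"grip":1},{"ax":0,"ay":0,"az":0,"dx":0,"dy":0,"dz":0,"grip":1},{"ax":0,"ay":0,"az":0,"dx":0,"dy":0,"dz":0,"grip":1},{"ax":0,"ay":0,"az":0,"dx":0,"dy":0,"dz":0,"grip":1},{"ax":0,"ay":0,"az":0,"dx":0,"dy":0,"dz":0,"grip":1}]' 20
python3 -c "
from h import *
go((666,36.5,114),0,0)"
```

```text
t: 42.2
position: [667.8, 37.6, 116.4]
orientation: [-3.142, 0.003, -3.14]
wrist_force: [0.6, -0.3, 0.3]
gripper_width: 0.602
grasp_force: 0.0
t: 42.82
position: [667.0, 38.1, 115.3]
orientation: [3.141, 0.001, -3.139]
wrist_force: [0.2, -0.6, 0.2]
gripper_width: 0.209
grasp_force: 20.0
turn [0.  0.  0.1] shift(after turn) [ 1.  -1.6  1.3] shift(now axes) [ 1.  -1.6  1.3] pos [667.   38.1 115.3] q [-0.05  0.48  1.44  0.    1.22 -1.62] w 0.209 F 20.0
```

```bash
python3 -m crank '[{"ax":0,"ay":0,"az":0,"dx":0,"dy":0,"dz":-25,"grip":1},{"ax":0,"ay":0,"az":0,"dx":0,"dy":0,"dz":-42,"grip":1},{"ax":0,"ay":0,"az":0,"dx":0,"dy":0,"dz":-42,"grip":1},{"ax":0,"ay":0,"az":0,"dx":0,"dy":0,"dz":-5,"grip":1},{"ax":0,"ay":0,"az":0,"dx":35,"dy":-10,"dz":0,"grip":1},{"ax":0,"ay":0,"az":0,"dx":40,"dy":-12,"dz":0,"grip":1},{"ax":0,"ay":0,"az":0,"dx":40,"dy":-12,"dz":0,"grip":1},{"ax":0,"ay":0,"az":0,"dx":40,"dy":-12,"dz":0,"grip":1},{"ax":0,"ay":0,"az":0,"dx":40,"dy":-12,"dz":0,"grip":1},{"ax":0,"ay":0,"az":0,"dx":0,"dy":0,"dz":0,"grip":1}]' >/dev/null
python3 -m crank '[{"ax":0,"ay":0,"az":0,"dx":0,"dy":0,"dz":0,"grip":1},{"ax":0,"ay":0,"az":0,"dx":0,"dy":0,"dz":0,"grip":1}]'
python3 -c "
from h import *
go((470.7,-20.3,215),0,0)
s=camera('scene');t=camera('top')
print(proj('scene',[(470.5,-20.5,105),(470.5,-20.5,95)]))
cv2.imwrite('pics/p9.png',np.hstack([cv2.resize(s[170:250,311:391],None,fx=5,fy=5,interpolation=cv2.INTER_CUBIC),cv2.resize(t[180:260,300:380],None,fx=5,fy=5,interpolation=cv2.INTER_CUBIC)])[:,:,::-1])"
```

```text
t: 44.32
position: [473.0, -20.4, 228.5]
orientation: [3.141, 0.0, -3.139]
wrist_force: [0.4, -0.6, -1.0]
gripper_width: 0.208
grasp_force: 20.0
turn [0.  0.  0.2] shift(after turn) [ 2.3  0.1 13.5] shift(now axes) [ 2.3  0.1 13.5] pos [473.  -20.4 228.5] q [-0.19  0.11  1.69  0.    1.34 -1.76] w 0.208 F 20.0
[[351.68221428 210.7205662 ]
 [351.54347697 212.84872705]]
```

View pics/p9.png

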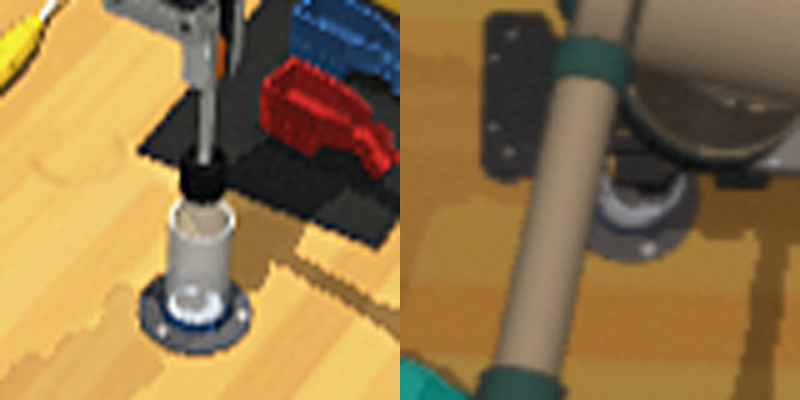

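Scene crop shows the black foot (203,175) right above the mouth (202,215), with balls on the tube floor and trays on the mat. Lowering in small steps while watching the force.

```bash
python3 -m crank '[{"ax":0,"ay":0,"az":0.2,"dx":2,"dy":0,"dz":0,"grip":1},{"ax":0,"ay":0,"az":0,"dx":0,"dy":0,"dz":9,"grip":1},{"ax":0,"ay":0,"az":0,"dx":0,"dy":0,"dz":9,"grip":1},{"ax":0,"ay":0,"az":0,"dx":0,"dy":0,"dz":0,"grip":1},{"ax":0,"ay":0,"az":0,"dx":0,"dy":0,"dz":4,"grip":1},{"ax":0,"ay":0,"az":0,"dx":0,"dy":0,"dz":0,"grip":1},{"ax":0,"ay":0,"az":0,"dx":0,"dy":0,"dz":0,"grip":1}]'
python3 -m crank '[{"ax":0,"ay":0,"az":0,"dx":0,"dy":0,"dz":4,"grip":1},{"ax":0,"ay":0,"az":0,"dx":0,"dy":0,"dz":0,"grip":1},{"ax":0,"ay":0,"az":0,"dx":0,"dy":0,"dz":0,"grip":1}]'
```

```text
t: 45.3
position: [470.2, -20.5, 207.2]
orientation: [3.142, 0.001, 3.141]
wrist_force: [-0.5, -0.6, -0.0]
gripper_width: 0.206
grasp_force: 20.0
t: 45.68
position: [470.1, -20.4, 203.0]
orientation: [3.141, 0.001, 3.141]
wrist_force: [0.1, 0.2, -1.3]
gripper_width: 0.209
grasp_force: 20.0
```

```bash
python3 -m crank '[{"ax":0,"ay":0,"az":0,"dx":0,"dy":0,"dz":5,"grip":1},{"ax":0,"ay":0,"az":0,"dx":0,"dy":0,"dz":5,"grip":1},{"ax":0,"ay":0,"az":0,"dx":0,"dy":0,"dz":0,"grip":1},{"ax":0,"ay":0,"az":0,"dx":0,"dy":0,"dz":0,"grip":1}]'
python3 -m crank '[{"ax":0,"ay":0,"az":0,"dx":0,"dy":0,"dz":10,"grip":1},{"ax":0,"ay":0,"az":0,"dx":0,"dy":0,"dz":10,"grip":1},{"ax":0,"ay":0,"az":0,"dx":0,"dy":0,"dz":10,"grip":1},{"ax":0,"ay":0,"az":0,"dx":0,"dy":0,"dz":10,"grip":1},{"ax":0,"ay":0,"az":0,"dx":0,"dy":0,"dz":0,"grip":1},{"ax":0,"ay":0,"az":0,"dx":0,"dy":0,"dz":0,"grip":1}]'
```

```text
t: 46.18
position: [470.1, -20.4, 192.9]
orientation: [3.141, 0.0, 3.141]
wrist_force: [-0.1, 1.6, -1.2]
gripper_width: 0.209
grasp_force: 20.0
t: 46.92
position: [470.0, -20.4, 153.0]
orientation: [3.141, 0.0, 3.141]
wrist_force: [0.0, 1.9, -2.2]
gripper_width: 0.206
grasp_force: 20.0
```

```bash
python3 -m crank '[{"ax":0,"ay":0,"az":0,"dx":0,"dy":0.8,"dz":5,"grip":1},{"ax":0,"ay":0,"az":0,"dx":0,"dy":0,"dz":5,"grip":1},{"ax":0,"ay":0,"az":0,"dx":0,"dy":0,"dz":4,"grip":1},{"ax":0,"ay":0,"az":0,"dx":0,"dy":0,"dz":0,"grip":1},{"ax":0,"ay":0,"az":0,"dx":0,"dy":0,"dz":0,"grip":1}]'
python3 -m crank '[{"ax":0,"ay":0,"az":0,"dx":0,"dy":0,"dz":2,"grip":1},{"ax":0,"ay":0,"az":0,"dx":0,"dy":0,"dz":0,"grip":1},{"ax":0,"ay":0,"az":0,"dx":0,"dy":0,"dz":0,"grip":1}]'
```

```text
t: 47.55
position: [470.5, -19.5, 139.4]
orientation: [3.141, 0.002, 3.14]
wrist_force: [0.0, 1.2, 1.9]
gripper_width: 0.208
grasp_force: 20.0
t: 47.92
position: [471.1, -19.5, 138.0]
orientation: [3.141, 0.003, 3.14]
wrist_force: [0.4, 2.0, 5.9]
gripper_width: 0.213
grasp_force: 20.0
```

Resting on the balls (≈+6 N, foot ≈18 mm above the tube floor). Letting go and retreating straight up.

```bash
python3 -m crank '[{"ax":0,"ay":0,"az":0,"dx":0,"dy":0,"dz":-1,"grip":1},{"ax":0,"ay":0,"az":0,"dx":0,"dy":0,"dz":0,"grip":0.5},{"ax":0,"ay":0,"az":0,"dx":0,"dy":0,"dz":0,"grip":0.5},{"ax":0,"ay":0,"az":0,"dx":0,"dy":0,"dz":0,"grip":0.5},{"ax":0,"ay":0,"az":0,"dx":0,"dy":0,"dz":-20,"grip":0.5},{"ax":0,"ay":0,"az":0,"dx":0,"dy":0,"dz":-40,"grip":0.5},{"ax":0,"ay":0,"az":0,"dx":0,"dy":0,"dz":-40,"grip":0.5},{"ax":0,"ay":0,"az":0,"dx":-40,"dy":40,"dz":-10,"grip":0.5},{"ax":0,"ay":0,"az":0,"dx":-40,"dy":40,"dz":-10,"grip":0.5},{"ax":0,"ay":0,"az":0,"dx":-40,"dy":40,"dz":0,"grip":0.5}]'
python3 -m crank '[{"ax":0,"ay":0,"az":0,"dx":0,"dy":45,"dz":0,"grip":0.5},{"ax":0,"ay":0,"az":0,"dx":0,"dy":45,"dz":0,"grip":0.5},{"ax":0,"ay":0,"az":0,"dx":0,"dy":45,"dz":0,"grip":0.5},{"ax":0,"ay":0,"az":0,"dx":0,"dy":0,"dz":0,"grip":0.5},{"ax":0,"ay":0,"az":0,"dx":0,"dy":0,"dz":0,"grip":0.5},{"ax":0,"ay":0,"az":0,"dx":0,"dy":0,"dz":0,"grip":0.5}]'
python3 -c "
from h import *
t=camera('top');s=camera('scene')
for n,im in (('top',t),('scene',s)):
    u=proj(n,[(470.5,-20,150),(470.5,-20,140)]); a,b=u.mean(0).astype(int)
    m=mask(im,(5,170,120),(17,255,255),(a-12,b-14,a+12,b+14)); 
    if m.any(): c=big(m); r=cv2.minAreaRect(c); print(n,u.round(1).tolist(),r, cast(n,r[0],140).round(1))
for k in 'acb': print(k,fit(t,k,(385,160,520,260)))"
```

```text
t: 49.18
position: [591.8, 101.1, 259.2]
orientation: [-3.141, 0.003, 3.14]
wrist_force: [1.1, -0.3, -0.6]
gripper_width: 0.501
grasp_force: 0.0
t: 49.92
position: [590.4, 233.9, 258.2]
orientation: [-3.141, 0.001, 3.139]
wrist_force: [0.0, -0.6, 0.4]
gripper_width: 0.499
grasp_force: 0.0
top [[349.9, 212.3], [349.6, 212.7]] ((352.3999938964844, 212.70001220703125), (6.708203315734863, 6.260990142822266), 26.56505012512207) [[470.8 -27.3 140. ]]
scene [[352.2, 201.0], [352.1, 203.2]] ((353.0, 201.0), (8.0, 4.0), 90.0) [[473.5 -30.8 140. ]]
a (array([ 484.5, -224.7]), np.float32(-10.3), np.float64(50.4), np.float64(111.4))
c (array([ 506.8, -310.1]), np.float32(-8.2), np.float64(52.1), np.float64(107.4))
b (array([ 505.7, -406.2]), np.float32(-2.4), np.float64(50.8), np.float64(109.2))
```

```bash
python3 -c "
from workcell import *
print(job_done())"
```

```text
the job is handed in; nothing more can be done
None
```

I handed the job in at about 50 s of simulated time. The three balls (one red, two blue) are in the tube, all three trays stand on the mat, and the plunger rests on the balls, released. The yellow tray was empty, and the hand-in returned no verdict.

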